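# Unstack bicycle parts into their foam inserts

### The job

The four bicycle parts were piled up as they came off: take the pile apart from the top, one part at a time, keeping the rest of the pile standing, and lay each part flat and fully home in the foam block whose cutout has its shape before you take the next: the hexagonal nut, the square jaw pad, the round bearing cup, then the oblong bracket. Let go of everything, and do not shove the glass dish of washers.

Things in the scene. Friction and masses are not known exactly. Their poses are not given: they have to be found in the camera images.
- nut_mid (a point): steel hexagonal nut, 30 mm across the flats (34.6 mm across the corners), 22 mm high, 60 to 120 g, top of the pile; point at its centre, 11 mm above its underside; its x axis passes through the middle of a flat, z up
- pad_mid (a point): black rubber square jaw pad, 38 x 38 mm, 22 mm high, second in the pile, under the nut; point at its centre, 11 mm above its underside; x and y axes square to its sides, z up
- cup_mid (a point): aluminium bearing cup, a plain ring 54 mm outside and 36 mm inside diameter, 24 mm high, third in the pile, under the pad; point at its centre, 12 mm above its underside; z along the ring's axis, up
- bracket_mid (a point): aluminium oblong bracket, a solid block 80 mm long (its x axis), 36 mm wide (its y axis), 24 mm high, with two dark bolt holes; bottom of the pile, on the work surface, about 150 to 240 g; point at its centre, 12 mm above its underside. The parts of the pile are centred on one another to a few mm and each is turned differently
- nest_nut: black foam block with a hexagonal outline, 84 mm across its flats, and a hexagonal cutout 42 mm across its flats. The block is 12 mm high and fixed, its recess 8 mm deep with a light grey floor 4 mm above the work surface; origin: centre of the block's underside, in line with the recess centre; z up; x axis through the middle of a flat
- nest_pad: black foam block, 84 x 84 mm, with a square cutout 50 x 50 mm. The block is 12 mm high and fixed, its recess 8 mm deep with a light grey floor 4 mm above the work surface; origin: centre of the block's underside, in line with the recess centre; z up; x and y axes square to the cutout's sides
- nest_cup: black foam block, 90 x 90 mm, with a round cutout 66 mm in diameter. The block is 12 mm high and fixed, its recess 8 mm deep with a light grey floor 4 mm above the work surface; origin: centre of the block's underside, in line with the recess centre; z up
- nest_bracket: black foam block, 116 x 72 mm, with an oblong cutout 92 mm long (x axis) and 48 mm wide (y axis). The block is 12 mm high and fixed, its recess 8 mm deep with a light grey floor 4 mm above the work surface; origin: centre of the block's underside, in line with the recess centre; z up
- dish: small round glass dish of washers, 84 mm across the rim, 28 mm high, loose, a bystander; origin: centre of its underside. Other bystanders stand among the things, none higher than 40 mm
There are look-alikes about, which are no part of the job. What is shaped like the part that bears cup_mid but brown is not meant. What is shaped like the part that bears bracket_mid but purple is not meant.

How it is judged:
By the outcome, as a careful person would: the job done as asked, in the order asked, and still so for the second after the job is handed in, with the robot touching nothing.
It also fails if it takes over 115 s, if anything falls off the work surface, if the arm or the gripper's body presses on something with over 40 N, if the wrist force passes 120 N, or if a joint passes its speed limit or range.

### The arm

A 6-joint arm with a two-finger parallel gripper is mounted at the origin on the work surface. World frame = base frame: x ahead of the robot, y to its left, z up, the work surface at z = 0. Lengths are in m, angles in rad, forces in N, time in s.
With the tool pointing down it reaches from about 0.35 to 1 m from the base axis. Payload 7.1 kg.
Tool frame: the origin (TCP) lies at the centre of the arm's flange, where the gripper is bolted on; the fingertips stand 173 mm ahead of it and the grasp point (between the pads) lies 155 mm ahead of it (r.grip_depth is the z of the grasp point in the tool frame, in m); z points along the fingers, y is the direction in which the jaws open and shut (so a half turn about z gives the same grasp; the last joint's range is limited). The gripper opens to 85 mm and grips with 20 to 120 N. Pads are 22 mm wide; open, the fingers measure 114 mm over their backs; the gripper's body (76 mm by 85 mm) begins 54 mm behind the grasp point. The pads swing forward as they close: fully open they stand 13 mm farther back than shut.
Start: joints at [1.115, 0.423, 1.63, -0, 1.089, -0.019], TCP at [0.264, 0.566, 0.405] pointing down, gripper open.
Joint ranges: [-3, 3], [-0.9, 2.11], [0.09, 2.58], [-1.31, 4.45], [0.11, 2.69], [-2.54, 2.54]. Speed limits (rad/s): [2.39, 2.39, 3.01, 3.14, 3.14, 3.14].

### API

Orientations are given as a unit quaternion [w, x, y, z].
In Python, from workcell import telemetry, viewer, hand_in, r gives the robot as it stands.
- The arm moves only by the tool step_arm, never from a script. Its argument "motion" is a list that holds one entry, the list of rows, each a list of 6 numbers: the shift along the tool's x, y, z in mm, then the turn, a rotation vector about the tool's x, y, z in rad. A call has 1 to 5 rows; each row is the pose to reach, as a shift and turn from the pose commanded when the call began, along the tool's axes at that moment; what a row does not reach only later rows make up. A row lasts 1/12 s, in which the tool goes at most 41.7 mm and 7.16 degrees, less where a joint would pass 70% of its speed; a pose out of reach is approached as far as the arm can. A call with a gripper value outside its range is refused whole. "gripper" is the opening in per cent of the stroke, from 0 (shut) to 100 (fully open), set as the call begins (left out, the last holds). The fingers move at their own pace and stop on an object; the grip force is fixed at half the most. Time passes only in rows, so rows that repeat a pose let the fingers close. It gives the time, the measured TCP pose, the force and the opening at its end, in the units of the state.
- telemetry.observe(): the state, without advancing time (a new reading comes with each control period).
- viewer.capture(name): name is "side" or "top"; returns a dict with "color" (420x560x3 uint8, red, green, blue), "K" (3x3 intrinsics, pixels), "eye" and "rotation" of the camera in the world. Camera axes: x right, y up, looking along -z (the intrinsics and any distortion apply to the point x, -y, -z); pixel columns grow to the right and rows downward; lengths in m; the calibration is good to about 2 mm. A picture is of the moment at which its call begins. There is no depth.
- hand_in(): hands the job in, once; it reports no verdict.
The state is a dict: "clock": time; "qpos": joint angles; "dq": joint speeds; "joint_efforts": joint torques, N m; "tcp_pos": TCP position; "tcp_rot": TCP orientation; "contact_force": force on the tool from outside, world axes, zero at the start; "torque": the same for the moment, N m; "grip_width": opening from 0.0 (shut) to 1.0 (fully open).
Only numpy, scipy, OpenCV 4.12 (cv2) and the standard library are available. Lean on these libraries where they do the work, as an engineer would, in place of code of your own. Each camera call takes 0.05 s, during which the arm holds its last target.

## Working session

There is one attempt and no reset: what is moved stays moved. The work goes in short steps, Python scripts to look and compute and a tool call to move; the robot and the scene stay as the last step left them, time stands still between calls to the robot, and variables do not carry over. Pictures are saved under pics/ and viewed, and the job is handed in when it is done.

Besides the shell and the picture viewer there is one more tool, called as a command line: name --argument value ..., lists and objects as JSON in quotes. step_arm: Moves the arm, as the interface text tells. Its arguments: {"type":"object","properties":{"motion":{"type":"array"},"gripper":{"type":"number"}},"required":["motion"]}

```bash
ls; mkdir -p pics; python3 - <<'E'
from workcell import telemetry, viewer, r
import cv2, numpy as np
print(telemetry.observe()); print(r.grip_depth)
for n in ("side","top"):
    d=viewer.capture(n); cv2.imwrite(f"pics/{n}0.png",d["color"][:,:,::-1]); print(n,d["K"],d["eye"],d["rotation"],[k for k in d])
E
```

```text
pics
{'clock': 0.0, 'qpos': array([ 1.11499703e+00,  4.23882698e-01,  1.63072093e+00, -6.51594309e-07,
        1.08861573e+00, -1.89910774e-02]), 'dq': array([ 0.00261562,  0.00145549,  0.00023023, -0.00081957, -0.00091863,
        0.00079165]), 'joint_efforts': array([ 5.27619904e-04, -5.57378197e+01, -2.81746799e+01,  1.51263735e-04,
        7.11624758e-03, -8.39246241e-06]), 'tcp_pos': array([0.26424962, 0.56606859, 0.40390719]), 'tcp_rot': array([-1.90996798e-04,  2.16671703e-01,  9.76244186e-01, -7.90607989e-04]), 'contact_force': array([0.29352049, 0.53078176, 0.2963978 ]), 'torque': array([0.01127785, 0.04473093, 0.02902106]), 'grip_width': 0.9992286038363087}
0.1547
side [[384.61494311   0.         285.34666502]
 [  0.         384.61494311 212.39639459]
 [  0.           0.           1.        ]] [ 0.40172508 -0.72044277  0.51917874] [ 0.8656625   0.48366427 -0.05326474 -0.11772925] ['color', 'K', 'eye', 'rotation']
top [[401.82597087   0.         288.51296707]
 [  0.         401.82597087 212.18212928]
 [  0.           0.           1.        ]] [ 0.48050556 -0.06529366  1.05243078] [-0.69818572 -0.02627514  0.03509927  0.71457285] ['color', 'K', 'eye', 'rotation']
```

View pics/side0.png

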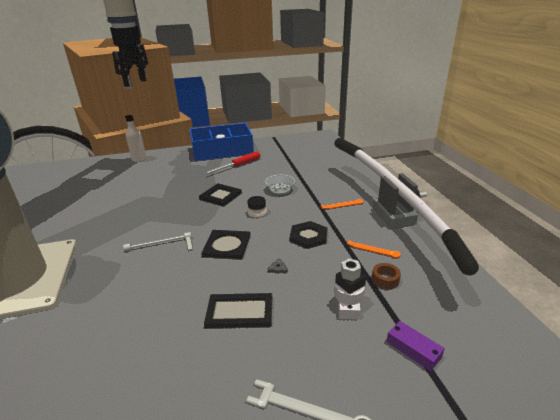

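View pics/top0.png

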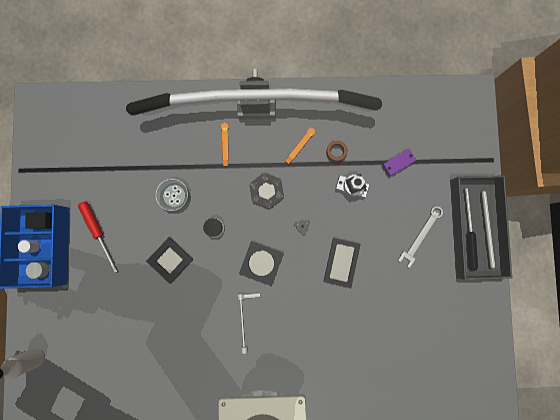

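The top view shows the pile at (355,185). The nests are the hexagonal one at (267,191), the square at (170,260), the round at (262,263) and the oblong at (342,262). The dish is at (172,195). The brown ring (337,151) and purple block (400,162) stand apart from the pile and are the look-alikes. The pile parts are the ones wanted, and a crop will confirm that.

```bash
cat > h.py <<'E'
import numpy as np, cv2
from scipy.spatial.transform import Rotation as R
from workcell import telemetry, viewer, r
def rot(q): return R.from_quat([q[1],q[2],q[3],q[0]])
def ray(d,px):
    K=d["K"]; px=np.atleast_2d(px).astype(float)
    c=np.stack([(px[:,0]-K[0,2])/K[0,0],-(px[:,1]-K[1,2])/K[1,1],-np.ones(len(px))],1)
    return rot(d["rotation"]).apply(c)
def plane(d,px,z):
    v=ray(d,px); return d["eye"]+v*((z-d["eye"][2])/v[:,2])[:,None]
def proj(d,P):
    c=rot(d["rotation"]).inv().apply(np.atleast_2d(P)-d["eye"]); K=d["K"]
    return np.stack([K[0,0]*c[:,0]/-c[:,2]+K[0,2],K[1,1]*c[:,1]/c[:,2]+K[1,2]],1)
def tri(d1,p1,d2,p2):
    a=ray(d1,p1)[0];b=ray(d2,p2)[0]
    s=np.linalg.lstsq(np.stack([a,-b],1),d2["eye"]-d1["eye"],rcond=None)[0]
    A=d1["eye"]+a*s[0];B=d2["eye"]+b*s[1]; return (A+B)/2,np.linalg.norm(A-B)
def crop(d,x0,y0,w,h,s,name):
    c=d["color"][y0:y0+h,x0:x0+w,::-1]
    cv2.imwrite(f"pics/{name}.png",cv2.resize(c,None,fx=s,fy=s,interpolation=cv2.INTER_CUBIC))
E
python3 - <<'E'
from h import *
t=viewer.capture("top"); s=viewer.capture("side")
crop(t,325,160,60,50,10,"pt"); crop(s,320,250,60,75,8,"ps")
crop(t,140,165,230,130,3,"nt"); crop(s,190,175,150,160,3,"ns")
# nest recess floors: light
for n,d,win in (("top",t,(140,165,230,130)),("side",s,(190,175,150,160))):
    x,y,w,h=win; c=d["color"][y:y+h,x:x+w].astype(int)
    m=((c.min(2)>165)).astype(np.uint8)
    k,l,st,ce=cv2.connectedComponentsWithStats(m)
    for i in range(1,k):
        if st[i,4]>60:
            print(n,st[i],ce[i]+[x,y],plane(d,ce[i]+[x,y],.004))
E
```

```text
top [197  10  28  19 190] [349.04736842 182.45263158] [[ 0.64676921 -0.24117166  0.004     ]]
top [119  18  16  16 188] [266.27659574 190.62234043] [[ 0.62983646 -0.02235384  0.004     ]]
top [ 28  20  14  20 120] [174.625      194.81666667] [[0.62405175 0.21783864 0.004     ]]
top [190  80  24  36 563] [341.64298401 261.87211368] [[ 0.43907274 -0.21426249  0.004     ]]
top [18 83 24 22 77] [170.37662338 257.31168831] [[0.46146475 0.22864711 0.004     ]]
top [109  86  25  24 463] [261.06911447 262.82721382] [[ 0.44165511 -0.00532267  0.004     ]]
```

View pics/pt.png

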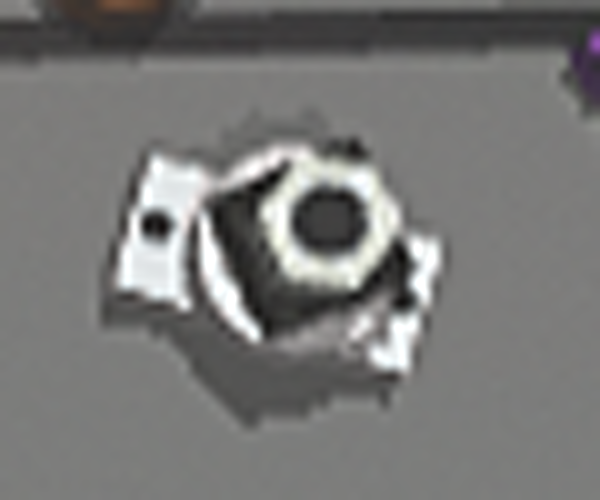

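View pics/ps.png

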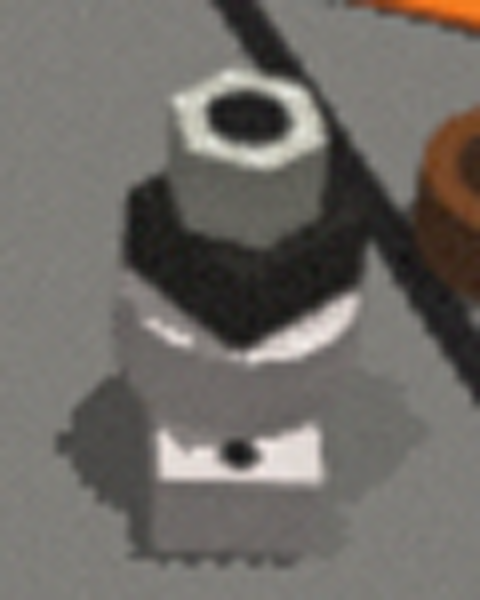

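View pics/nt.png

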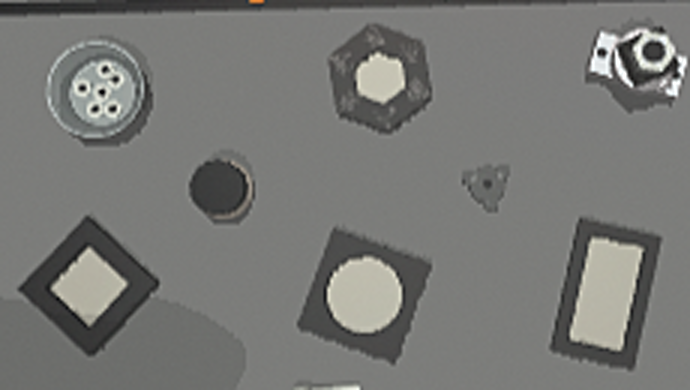

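View pics/ns.png

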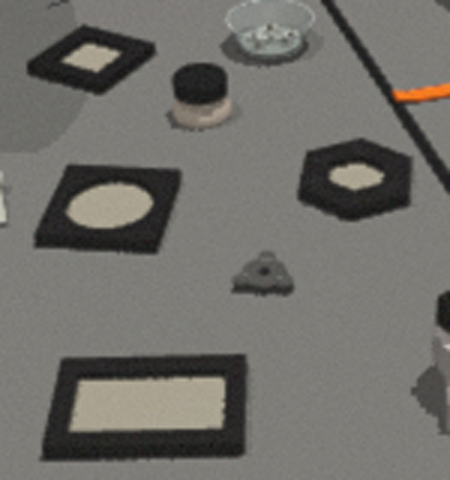

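The crops show a white/aluminium bracket at the bottom of the pile, an aluminium ring above it, then the black pad and the nut. Neither brown nor purple appears in the pile, so these are the parts meant. Next I'll measure the nests and the nut.

```bash
python3 - <<'E'
from h import *
t=viewer.capture("top"); s=viewer.capture("side")
P={}
for n,d,seeds in (("top",t,dict(nut=(267,191),pad=(170,260),cup=(262,263),br=(342,262))),("side",s,dict(nut=(309,234),pad=(220,194),cup=(226,244),br=(240,310)))):
    g=d["color"].astype(int).max(2)
    S=4
    G=cv2.resize(g.astype(np.float32),None,fx=S,fy=S,interpolation=cv2.INTER_CUBIC)
    for k,(x,y) in seeds.items():
        m=(G<78).astype(np.uint8)
        cs,_=cv2.findContours(m,cv2.RETR_CCOMP,cv2.CHAIN_APPROX_NONE)
        best=None
        for c in cs:
            if 8000*1<cv2.contourArea(c)<80000 and cv2.pointPolygonTest(c,(x*S,y*S),False)>0:
                if best is None or cv2.contourArea(c)>cv2.contourArea(best): best=c
        if best is None: print(n,k,"none");continue
        px=(best[:,0,:]+.5)/S-.5
        # outer
        w=plane(d,px,.010 if n=="top" else .006)[:,:2]*1000
        r1=cv2.minAreaRect(w.astype(np.float32))
        # floor bright
        gm=(G>130).astype(np.uint8); mask=np.zeros_like(gm); cv2.drawContours(mask,[best],-1,1,-1)
        gm&=mask
        kk,l,st,ce=cv2.connectedComponentsWithStats(gm); i=1+np.argmax(st[1:,4])
        fpx=(ce[i]+.5)/S-.5
        fc,_=cv2.findContours((l==i).astype(np.uint8),cv2.RETR_EXTERNAL,cv2.CHAIN_APPROX_NONE)
        fw=plane(d,(fc[0][:,0,:]+.5)/S-.5,.007)[:,:2]*1000
        r2=cv2.minAreaRect(fw.astype(np.float32))
        P[n,k]=(fpx,px.mean(0))
        print(n,k,"outer",np.round(r1[0],1),np.round(r1[1],1),round(r1[2],1),"floor",np.round(r2[0],1),np.round(r2[1],1),round(r2[2],1))
        if k=="nut":
            a=cv2.approxPolyDP(best,0.04*cv2.arcLength(best,True),True)[:,0,:]/S; print(np.round(plane(d,a,.008)[:,:2]*1000,1).tolist())
for k in("nut","pad","cup","br"):
    if("top",k) in P and("side",k) in P:
        X,e=tri(t,P["top",k][0],s,P["side",k][0]);print(k,"floor tri",np.round(X*1000,1),round(e*1000,1))
E
```

```text
top nut none
top pad outer [454.4 228.7] [88.7 87.3] 46.3 floor [455.  230.6] [48.  48.9] 45.5
top cup outer [441.3  -5.9] [91.1 91.3] 68.4 floor [442.   -5.3] [63.9 64.7] 88.8
top br outer [ 437.8 -212.8] [ 74.  117.1] 75.7 floor [ 438.3 -213.7] [47.4 92. ] 75.7
side nut outer [629.1 -22.8] [110.7  85. ] 68.5 floor [629.6 -22.6] [32.2 37.5] 36.4
[[678.5, -14.6], [651.7, 22.8], [603.0, 18.0], [579.3, -39.5], [606.3, -77.5], [650.8, -74.4]]
side pad outer [453.5 228.7] [103.8  99.3] 45.7 floor [454.8 230. ] [38.6 41.1] 46.2
side cup outer [440.9  -6.4] [106.2  95.3] 68.5 floor [441.6  -6. ] [53.1 61.5] 73.4
side br outer [ 437.1 -214.6] [ 84.  118.2] 75.7 floor [ 438.1 -214.2] [41.  89.8] 75.6
pad floor tri [454.7 230.7   6.2] 0.3
cup floor tri [441.3  -5.4   5.8] 0.8
br floor tri [ 437.9 -213.9    5.7] 0.3
```

```bash
python3 - <<'E'
from h import *
t=viewer.capture("top"); s=viewer.capture("side")
# nut hole ellipse centre in both views (hand-marked from the crops)
ph_t=np.array([325+327/10-.5,160+220/10-.5]); ph_s=np.array([320+249/8-.5,250+118/8-.5])
X,e=tri(t,ph_t,s,ph_s); print("nut top",X*1000,e*1000)
# nut top corners side crop
S=[(170,103),(237,70),(318,93),(327,140),(252,166),(183,143)]
w=plane(s,[(320+a/8-.5,250+b/8-.5) for a,b in S],.092)[:,:2]*1000
print(np.round(w,1).tolist(),w.mean(0))
T=[(262,215),(297,160),(368,165),(400,222),(365,282),(295,283)]
w2=plane(t,[(325+a/10-.5,160+b/10-.5) for a,b in T],.092)[:,:2]*1000
print(np.round(w2,1).tolist(),w2.mean(0))
for q in(w,w2):
    c=q.mean(0);an=np.degrees(np.arctan2(*(q-c).T[::-1]));print(np.round(an%60,1),np.linalg.norm(q-c,axis=1).round(1))
# pad corners, side crop: front corner top (237,..)? 
P=[(205,205),(260,335),(408,283)]  # top crop
w3=plane(t,[(325+a/10-.5,160+b/10-.5) for a,b in P],.07)[:,:2]*1000;print("pad",np.round(w3,1).tolist(),np.degrees(np.arctan2(*(w3[1]-w3[0])[::-1])),np.degrees(np.arctan2(*(w3[2]-w3[1])[::-1])))
E
```

```text
nut top [ 634.49409848 -246.35601092   90.76484814] 0.8530944121826339
[[619.0, -238.2], [637.3, -231.7], [651.0, -244.0], [646.4, -259.1], [627.8, -262.5], [616.7, -251.5]] [ 633.03306952 -247.84402816]
[[636.3, -230.5], [649.6, -239.5], [648.0, -256.7], [633.8, -263.9], [619.4, -254.9], [619.5, -237.9]] [ 634.41593946 -247.25883412]
[25.5 15.1 11.9 19.8 10.3 12.5] [17.  16.7 18.4 17.5 15.6 16.8]
[23.6 27.  25.  28.  26.9 27.9] [16.8 17.  16.5 16.7 16.9 17.6]
pad [[642.7, -220.3], [609.9, -232.7], [622.1, -269.9]] -159.19494121757356 -71.89495419081487
```

```bash
cat >> h.py <<'E'
def go(x,y,z,psi,ret=False):
    """delta in tool axes (mm, rad) from measured pose to tool-down pose with jaw axis (tool y) at psi deg (mod 180)"""
    o=telemetry.observe(); Rc=rot(o["tcp_rot"]); 
    ycur=Rc.apply([0,1,0]); pc=np.degrees(np.arctan2(ycur[1],ycur[0]))
    psi=pc+((psi-pc+90)%180-90); a=np.radians(psi)
    yv=np.array([np.cos(a),np.sin(a),0]); zv=np.array([0,0,-1]); xv=np.cross(yv,zv)
    Rt=R.from_matrix(np.stack([xv,yv,zv],1))
    d=Rc.inv().apply(np.array([x,y,z])/1000-o["tcp_pos"])*1000
    w=(Rc.inv()*Rt).as_rotvec()
    print("t",round(o["clock"],2),"pos",np.round(o["tcp_pos"]*1000,1),"psi",round(pc,1),"q",np.round(o["qpos"],2),"grip",round(o["grip_width"],3),"F",np.round(o["contact_force"],1))
    print("DELTA",np.round(d,1),np.round(w,4),"->psi",round(psi,1))
E
python3 - <<'E'
from h import *
t=viewer.capture("top"); s=viewer.capture("side")
q=[(375,24),(428,52),(432,102),(388,132),(338,112),(330,57)]
w=plane(t,[(140+a/3-.33,165+b/3-.33) for a,b in q],.012)[:,:2]*1000
c=w.mean(0);print(c,np.round(np.degrees(np.arctan2(*(w-c).T[::-1]))%60,1),np.linalg.norm(w-c,axis=1))
q=[(328,155),(411,155),(411,204),(354,220),(299,185)]
w=plane(s,[(190+a/3-.33,175+b/3-.33) for a,b in q],.012)[:,:2]*1000
print(np.round(np.degrees(np.arctan2(*(w-c).T[::-1]))%60,1),np.linalg.norm(w-c,axis=1))
# heights of block tops: bracket-nest outline corner triangulation (near-left top corners hand check) skipped
# mask nut top in top view
S=8
c=cv2.resize(t["color"][160:210,325:385],None,fx=S,fy=S,interpolation=cv2.INTER_CUBIC).astype(int)
for nm,p in (("nut",(28,22-5)),("ring",(21,26)),("br",(15,20))): print(nm,t["color"][160+p[1],325+p[0]])
go(634.2,-247,330,-4)
E
```

```text
[627.01627067 -24.41024405] [5.8 0.  4.6 5.6 5.4 4.9] [49.45667652 46.97272799 47.77856343 46.00343169 47.2767489  49.39597577]
[52.3 11.3 59.2 12.8  5.2] [31.09846153 51.62562382 58.30177552 60.29767185 44.64361508]
nut [114 118 110]
ring [246 252 254]
br [213 222 225]
t 0.5 pos [264.4 566.3 404.7] psi 65.0 q [ 1.11  0.42  1.63 -0.    1.09 -0.02] grip 1.001 F [ 0.2 -0.2  0.3]
DELTA [-679.2 -580.5   74.7] [-0.      0.      1.2038] ->psi -4.0
```

step_arm --motion '[[[-15, -13, 0, 0, 0, 0.1], [-45, -38, 0, 0, 0, 0.22], [-75, -64, 0, 0, 0, 0.34], [-105, -90, 0, 0, 0, 0.46], [-135, -115, 0, 0, 0, 0.58]]]' --gripper 75

```text
clock: 0.92
tcp_pos: [0.3382, 0.4034, 0.4047]
tcp_rot: [0.0, 0.489, 0.872, 0.0]
contact_force: [0.6, 0.1, 0.5]
grip_width: 0.754
```

```bash
python3 -c "
from h import *
go(634.2,-247,330,-4)"
```

```text
t 0.92 pos [338.2 403.4 404.7] psi 31.5 q [ 0.85  0.28  1.85 -0.    1.02  0.3 ] grip 0.754 F [0.6 0.1 0.5]
DELTA [-709.3  -86.9   74.8] [1.000e-04 0.000e+00 6.187e-01] ->psi -4.0
```

step_arm --motion '[[[-36, -4, 0, 0, 0, 0.12], [-72, -9, 0, 0, 0, 0.24], [-108, -13, 4, 0, 0, 0.36], [-145, -18, 8, 0, 0, 0.48], [-180, -22, 15, 0, 0, 0.58]]]'

```text
clock: 1.33
tcp_pos: [0.4146, 0.2387, 0.3903]
tcp_rot: [0.0, 0.718, 0.696, 0.001]
contact_force: [0.7, -0.1, 0.1]
grip_width: 0.751
```

```bash
python3 -c "
from h import *
go(634.2,-247,330,-4)"
```

```text
t 1.33 pos [414.6 238.7 390.3] psi -1.8 q [ 0.5   0.23  1.96 -0.    0.95  0.53] grip 0.751 F [ 0.7 -0.1  0.1]
DELTA [-478.5  234.9   60.3] [ 0.0016 -0.0009  0.0379] ->psi -4.0
```

step_arm --motion '[[[-36, 17, 4, 0, 0, 0.02], [-72, 34, 8, 0, 0, 0.035], [-108, 52, 12, 0, 0, 0.035], [-144, 70, 16, 0, 0, 0.035], [-180, 88, 20, 0, 0, 0.035]]]'

```text
clock: 1.75
tcp_pos: [0.4978, 0.0562, 0.3699]
tcp_rot: [0.0, 0.728, 0.685, 0.0]
contact_force: [0.2, 1.4, 0.5]
grip_width: 0.75
```

step_arm --motion '[[[-36, 18, 4, 0, 0, 0], [-72, 36, 8, 0, 0, 0], [-108, 53, 12, 0, 0, 0], [-144, 71, 16, 0, 0, 0], [-180, 88, 20, 0, 0, 0]]]'

```text
clock: 2.17
tcp_pos: [0.5747, -0.129, 0.3497]
tcp_rot: [0.0, 0.728, 0.685, 0.0]
contact_force: [0.9, 0.4, 0.7]
grip_width: 0.751
```

```bash
python3 -c "
from h import *
go(634.2,-247,330,-4)"
```

```text
t 2.17 pos [ 574.7 -129.   349.7] psi -3.5 q [-0.24  0.44  1.75  0.    0.95 -0.18] grip 0.751 F [0.9 0.4 0.7]
DELTA [-114.1   66.6   19.7] [0.0005 0.0001 0.0085] ->psi -4.0
```

step_arm --motion '[[[-35, 20, 6, 0, 0, 0], [-70, 41, 12, 0, 0, 0], [-100, 58, 16, 0, 0, 0], [-114, 66, 20, 0, 0, 0], [-114, 66, 20, 0, 0, 0]]]'

```text
clock: 2.58
tcp_pos: [0.634, -0.2482, 0.3287]
tcp_rot: [0.001, 0.729, 0.684, -0.0]
contact_force: [-0.4, 0.6, 0.5]
grip_width: 0.747
```

```bash
python3 - <<'E'
from h import *
go(634.2,-247,253,-4)
s=viewer.capture("side"); crop(s,270,150,150,190,3,"s1")
t=viewer.capture("top"); crop(t,300,130,110,90,6,"t1")
E
```

```text
t 2.58 pos [ 634.  -248.2  328.7] psi -3.7 q [-0.39  0.59  1.55 -0.    1.01 -0.33] grip 0.747 F [-0.4  0.6  0.5]
DELTA [ 1.2  0.1 75.7] [0.0007 0.0008 0.0057] ->psi -4.0
```

View pics/s1.png

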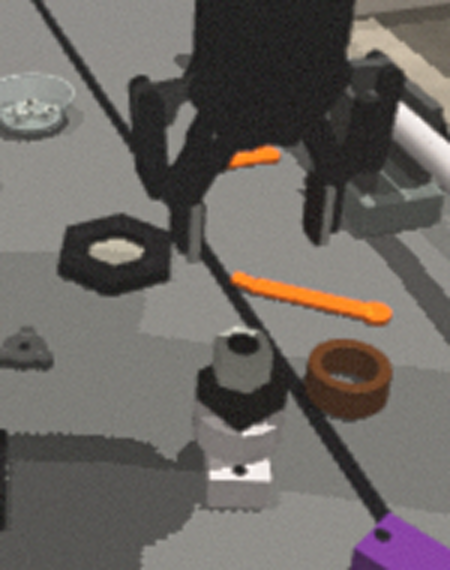

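The side view shows the jaws centred above the nut, with the nut top at crop (243,340). I'll descend.

step_arm --motion '[[[0, 0, 20, 0, 0, 0], [1, 0, 42, 0, 0, 0], [1, 0, 60, 0, 0, 0], [1, 0, 75, 0, 0, 0], [1, 0, 76, 0, 0, 0]]]'

```text
clock: 3.1
tcp_pos: [0.6319, -0.242, 0.2509]
tcp_rot: [-0.002, 0.728, 0.686, -0.001]
contact_force: [-0.8, 0.1, -0.2]
grip_width: 0.755
```

```bash
python3 - <<'E'
from h import *
go(634.2,-247,253,-4)
s=viewer.capture("side"); crop(s,300,200,110,120,5,"s2")
t=viewer.capture("top"); crop(t,300,130,110,90,6,"t2")
E
```

```text
t 3.1 pos [ 631.9 -242.   250.9] psi -3.4 q [-0.38  0.68  1.59  0.    0.88 -0.32] grip 0.755 F [-0.8  0.1 -0.2]
DELTA [-4.9  2.6 -2.1] [-0.0049 -0.0017  0.0101] ->psi -4.0
```

View pics/s2.png

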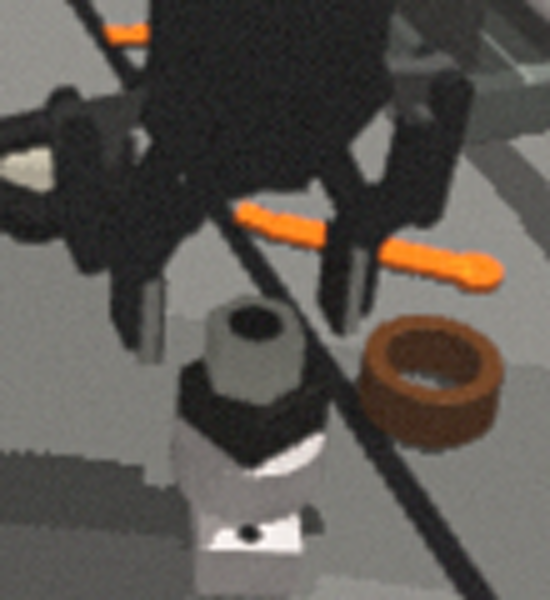

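step_arm --motion '[[[0, 0, 0, 0, 0, 0], [0, 0, 0, 0, 0, 0]]]'

```text
clock: 3.37
tcp_pos: [0.6337, -0.2437, 0.2552]
tcp_rot: [0.001, 0.728, 0.685, 0.0]
contact_force: [-0.8, -0.9, -0.1]
grip_width: 0.753
```

```bash
python3 - <<'E'
from h import *
go(634.2,-247,253,-4)
s=viewer.capture("side"); crop(s,300,200,110,120,5,"s3")
go(634.2,-247,253,-4)
t=viewer.capture("top"); 
go(634.2,-247,253,-4)
E
```

```text
t 3.37 pos [ 633.7 -243.7  255.2] psi -3.5 q [-0.38  0.68  1.58  0.    0.88 -0.32] grip 0.753 F [-0.8 -0.9 -0.1]
DELTA [-3.2  0.7  2.2] [0.0022 0.0007 0.009 ] ->psi -4.0
t 3.42 pos [ 633.7 -243.8  255.1] psi -3.5 q [-0.38  0.68  1.58  0.    0.88 -0.32] grip 0.752 F [-0.2 -0.5 -0.7]
DELTA [-3.2  0.7  2.2] [0.0021 0.0007 0.0089] ->psi -4.0
t 3.47 pos [ 633.5 -243.9  255. ] psi -3.5 q [-0.38  0.68  1.58 -0.    0.88 -0.32] grip 0.752 F [ 0.6  0.2 -1. ]
DELTA [-3.1  0.8  2. ] [0.0018 0.0006 0.0088] ->psi -4.0
```

View pics/s3.png

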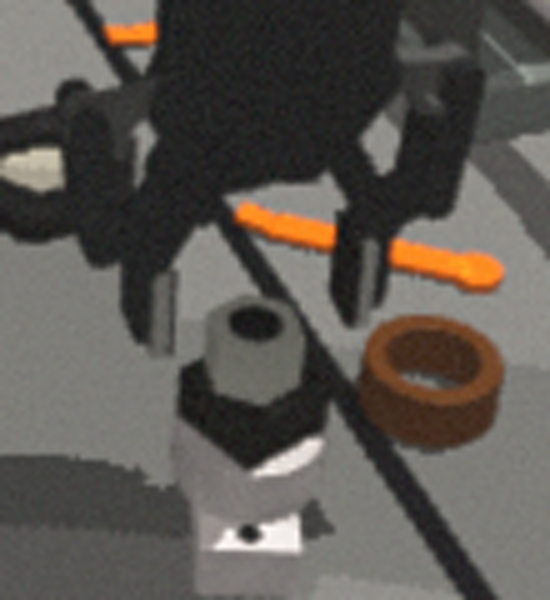

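Arm oscillations of a few mm settle in about 0.3 s, so I'll ease motion near targets. Correcting now.

step_arm --motion '[[[-1, 0, 1, 0, 0, 0], [-2, 1, 2, 0, 0, 0.005], [-3, 1, 2, 0, 0, 0.009], [-3, 1, 2, 0, 0, 0.009], [-3, 1, 2, 0, 0, 0.009]]]'

```text
clock: 3.88
tcp_pos: [0.634, -0.2469, 0.2516]
tcp_rot: [-0.0, 0.731, 0.682, -0.0]
contact_force: [-0.3, -0.1, -0.6]
grip_width: 0.754
```

```bash
python3 - <<'E'
from h import *
go(634.2,-247,253,-4)
o=telemetry.observe();Rc=rot(o["tcp_rot"])
s=viewer.capture("side"); crop(s,300,200,110,120,5,"s4")
for sy in(-1,1):
  for dz in (.155,.173): print(sy,dz,((proj(s,o["tcp_pos"]+Rc.apply([0,sy*.032,dz-.006]))[0]+.5-[300,200])*5).round())
t=viewer.capture("top"); crop(t,300,130,110,90,6,"t4")
E
```

```text
t 3.88 pos [ 634.  -246.9  251.6] psi -4.0 q [-0.39  0.69  1.58  0.    0.88 -0.32] grip 0.754 F [-0.3 -0.1 -0.6]
DELTA [-0.1  0.2 -1.4] [-0.0001 -0.     -0.0004] ->psi -4.0
-1 0.155 [168. 310.]
-1 0.173 [166. 351.]
1 0.155 [347. 285.]
1 0.173 [342. 326.]
```

View pics/s4.png

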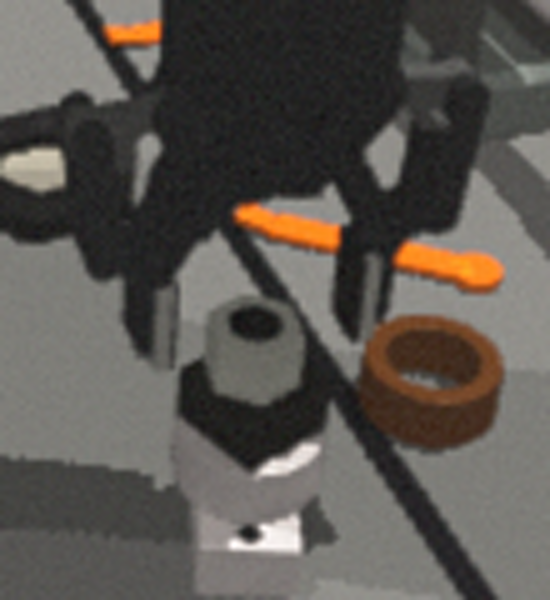

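step_arm --motion '[[[0, 0, 0, 0, 0, 0], [0, 0, 0, 0, 0, 0], [0, 0, 0, 0, 0, 0], [0, 0, 0, 0, 0, 0], [0, 0, 0, 0, 0, 0]]]' --gripper 45

```text
clock: 4.4
tcp_pos: [0.634, -0.2468, 0.2517]
tcp_rot: [-0.0, 0.731, 0.682, -0.0]
contact_force: [-0.8, 0.2, -0.2]
grip_width: 0.449
```

```bash
python3 - <<'E'
from h import *
go(634.2,-247,253,-4)
s=viewer.capture("side"); crop(s,300,200,110,120,5,"s5")
E
```

```text
t 4.4 pos [ 634.  -246.8  251.7] psi -4.0 q [-0.39  0.69  1.58 -0.    0.88 -0.32] grip 0.449 F [-0.8  0.2 -0.2]
DELTA [-0.2  0.2 -1.3] [-0.      0.     -0.0002] ->psi -4.0
```

View pics/s5.png

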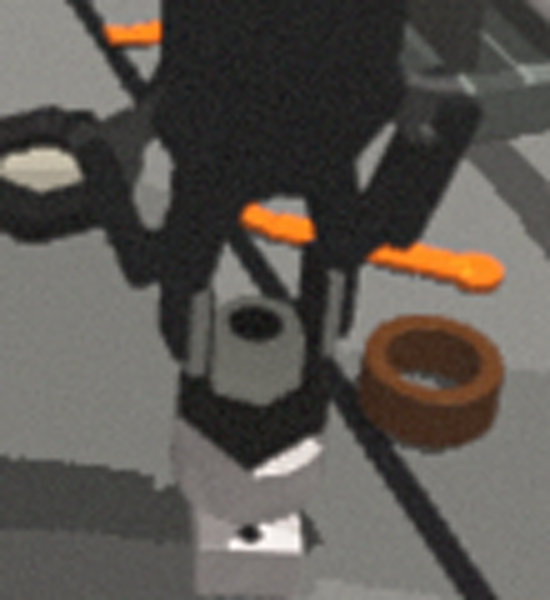

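```bash
python3 - <<'E'
from h import *
o=telemetry.observe();Rc=rot(o["tcp_rot"])
s=viewer.capture("side")
for sy in(-1,1):
  for sx in(-1,0,1): print(sy,sx,((proj(s,o["tcp_pos"]+Rc.apply([sx*.011,sy*.0191,.165]))[0]+.5-[300,200])*5).round())
print(Rc.apply([1,0,0]))
print(((proj(s,[.6342,-.247,.0915])[0]+.5-[300,200])*5).round())
E
```

```text
-1 -1 [212. 362.]
-1 0 [202. 341.]
-1 1 [193. 321.]
1 -1 [319. 346.]
1 0 [308. 326.]
1 1 [297. 307.]
[6.99575077e-02 9.97549972e-01 7.78792488e-06]
[257. 323.]
```

step_arm --motion '[[[0, 0, 0, 0, 0, 0], [0, 0, 0, 0, 0, 0], [0, 0, 0, 0, 0, 0], [0, 0, 0, 0, 0, 0], [0, 0, 0, 0, 0, 0]]]' --gripper 15

```text
clock: 4.92
tcp_pos: [0.6342, -0.2468, 0.2521]
tcp_rot: [0.0, 0.731, 0.682, 0.0]
contact_force: [0.1, 0.2, 3.5]
grip_width: 0.332
```

step_arm --motion '[[[0, 0, -2, 0, 0, 0], [0, 0, -7, 0, 0, 0], [0, 0, -15, 0, 0, 0], [0, 0, -25, 0, 0, 0], [0, 0, -35, 0, 0, 0]]]'

```text
clock: 5.33
tcp_pos: [0.6339, -0.2468, 0.2877]
tcp_rot: [-0.0, 0.731, 0.682, -0.0]
contact_force: [0.6, 0.2, -0.3]
grip_width: 0.335
```

```bash
python3 - <<'E'
from h import *
go(629.5,-22.6,290,-25)
s=viewer.capture("side"); crop(s,300,180,110,140,4,"s6")
E
```

```text
t 5.33 pos [ 633.9 -246.8  287.7] psi -4.0 q [-0.39  0.64  1.57 -0.    0.94 -0.32] grip 0.335 F [ 0.6  0.2 -0.3]
DELTA [223.3 -20.1  -2.3] [-2.000e-04  0.000e+00  3.663e-01] ->psi -25.0
```

View pics/s6.png

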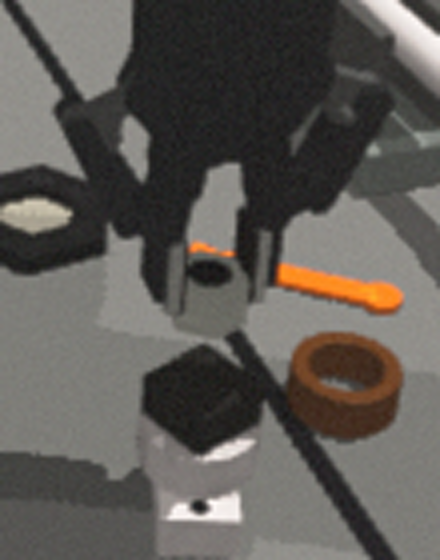

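The nut is lifted squarely and the pile still stands. Moving to the hexagonal nest.

step_arm --motion '[[[10, -1, 0, 0, 0, 0.05], [32, -3, 0, 0, 0, 0.13], [65, -6, 0, 0, 0, 0.22], [100, -9, 0, 0, 0, 0.3], [135, -12, 0, 0, 0, 0.366]]]'

```text
clock: 5.8
tcp_pos: [0.6313, -0.1103, 0.2875]
tcp_rot: [0.0, 0.845, 0.535, 0.0]
contact_force: [0.9, 0.0, -1.0]
grip_width: 0.338
```

```bash
python3 - <<'E'
from h import *
go(629.5,-22.6,290,-25)
E
```

```text
t 5.8 pos [ 631.3 -110.3  287.5] psi -25.3 q [-0.19  0.59  1.66  0.    0.89  0.25] grip 0.338 F [ 0.9  0.  -1. ]
DELTA [ 78.6 -39.1  -2.5] [ 0.001  -0.0003 -0.0049] ->psi -25.0
```

step_arm --motion '[[[28, -14, 0, 0, 0, 0], [52, -26, 0, 0, 0, 0], [70, -35, 0, 0, 0, 0], [78, -39, 0, 0, 0, 0], [79, -39, 0, 0, 0, 0]]]'

```text
clock: 6.22
tcp_pos: [0.6295, -0.0215, 0.2873]
tcp_rot: [0.0, 0.843, 0.538, 0.0]
contact_force: [0.3, -0.6, -1.3]
grip_width: 0.334
```

step_arm --motion '[[[0, 0, 10, 0, 0, 0], [0, 0, 30, 0, 0, 0], [0, 0, 50, 0, 0, 0], [0, 0, 60, 0, 0, 0], [0, 0, 60, 0, 0, 0]]]'

```text
clock: 6.63
tcp_pos: [0.6283, -0.0245, 0.2237]
tcp_rot: [-0.001, 0.844, 0.537, -0.002]
contact_force: [-1.7, 0.6, -1.1]
grip_width: 0.33
```

step_arm --motion '[[[0, 0, 0, 0, 0, 0], [0, 0, 0, 0, 0, 0], [0, 0, 0, 0, 0, 0]]]'

```text
clock: 6.88
tcp_pos: [0.63, -0.0236, 0.2278]
tcp_rot: [0.001, 0.843, 0.537, 0.001]
contact_force: [-0.2, -0.6, -1.5]
grip_width: 0.334
```

```bash
python3 - <<'E'
from h import *
go(629.5,-22.6,187,-25)
s=viewer.capture("side"); crop(s,250,140,110,140,4,"s7")
E
```

```text
t 6.88 pos [630.  -23.6 227.8] psi -25.0 q [-0.06  0.66  1.7  -0.    0.77  0.38] grip 0.334 F [-0.2 -0.6 -1.5]
DELTA [ 0.6 -1.  40.8] [ 0.0018 -0.0007 -0.0001] ->psi -25.0
```

View pics/s7.png

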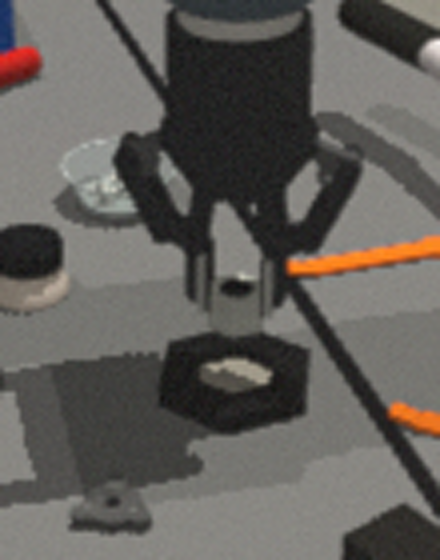

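step_arm --motion '[[[0, -1, 8, 0, 0, 0], [0, -1, 18, 0, 0, 0], [0, -1, 28, 0, 0, 0], [0, -1, 35, 0, 0, 0], [0, -1, 39, 0, 0, 0]]]'

```text
clock: 7.35
tcp_pos: [0.6279, -0.0227, 0.1859]
tcp_rot: [-0.001, 0.843, 0.537, -0.001]
contact_force: [-6.9, 0.1, 48.2]
grip_width: 0.335
```

step_arm --motion '[[[0, 0, 1, 0, 0, 0], [0, 0, 1, 0, 0, 0], [0, 0, 1, 0, 0, 0]]]'

```text
clock: 7.6
tcp_pos: [0.6285, -0.0227, 0.1863]
tcp_rot: [-0.0, 0.843, 0.537, -0.0]
contact_force: [0.2, 0.8, -0.4]
grip_width: 0.334
```

```bash
python3 - <<'E'
from h import *
go(629.5,-22.6,187,-25)
s=viewer.capture("side"); crop(s,270,180,80,80,6,"s8")
E
```

```text
t 7.6 pos [628.5 -22.7 186.3] psi -25.0 q [-0.06  0.73  1.71 -0.    0.7   0.38] grip 0.334 F [ 0.2  0.8 -0.4]
DELTA [ 0.5  0.8 -0.7] [-0.0003  0.0001  0.0004] ->psi -25.0
```

View pics/s8.png

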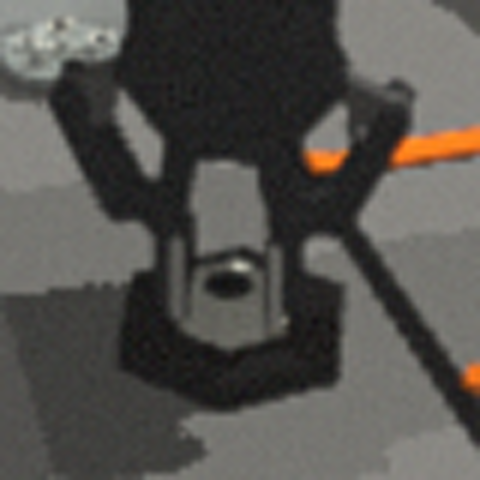

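The nut is in the recess. There was a 48 N transient at touchdown, so I'll descend more slowly from now on. Releasing now.

step_arm --motion '[[[0, 0, 0, 0, 0, 0], [0, 0, 0, 0, 0, 0], [0, 0, 0, 0, 0, 0], [0, 0, 0, 0, 0, 0]]]' --gripper 60

```text
clock: 7.98
tcp_pos: [0.6287, -0.0228, 0.1868]
tcp_rot: [0.0, 0.843, 0.537, 0.0]
contact_force: [-0.5, -0.3, 0.0]
grip_width: 0.598
```

step_arm --motion '[[[0, 0, -5, 0, 0, 0], [0, 0, -20, 0, 0, 0], [0, 0, -45, 0, 0, 0], [0, 0, -75, 0, 0, 0], [0, 0, -105, 0, 0, 0]]]'

```text
clock: 8.4
tcp_pos: [0.6283, -0.0228, 0.2937]
tcp_rot: [-0.0, 0.843, 0.537, -0.0]
contact_force: [0.5, -0.7, 0.1]
grip_width: 0.603
```

```bash
python3 - <<'E'
from h import *
s=viewer.capture("side"); crop(s,270,200,80,60,6,"s9")
crop(s,320,250,60,75,8,"ps2")
E
```

```text
(no output)
```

View pics/s9.png

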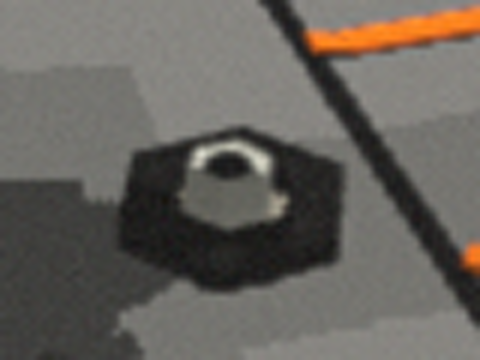

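View pics/ps2.png

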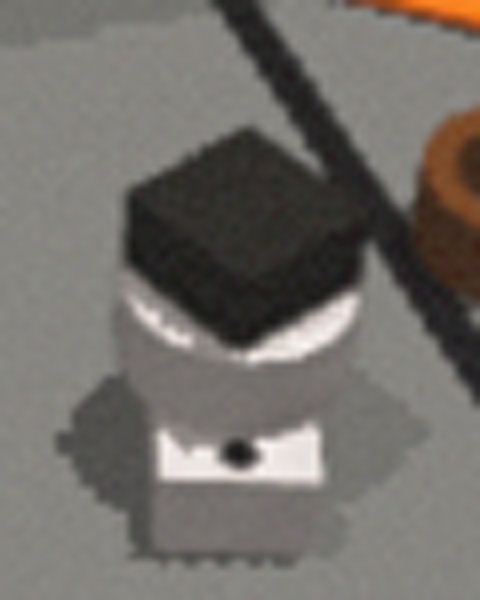

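```bash
python3 - <<'E'
from h import *
t=viewer.capture("top"); crop(t,325,160,60,50,10,"pt2")
s=viewer.capture("side")
w=plane(s,[(320+a/8-.5,250+b/8-.5) for a,b in [(127,190),(247,127),(370,205),(243,285)]],.0695)*1000
print(np.round(w,1).tolist(),w.mean(0))
for i in range(4): v=w[(i+1)%4]-w[i];print(np.degrees(np.arctan2(v[1],v[0]))%90,np.hypot(v[0],v[1]))
print(plane(s,[(270+230/6,200+163/6)],.026)*1000)
E
```

```text
[[610.2, -238.2, 69.5], [643.9, -225.6, 69.5], [659.2, -257.6, 69.5], [622.7, -273.5, 69.5]] [ 633.99031631 -248.73224774   69.5       ]
20.494535713059577 35.969614244462015
25.47878950008058 35.451861121145335
23.544444090489407 39.759392510985954
19.494635178973 37.43893551274497
[[628.79785488 -25.02061758  26.        ]]
```

View pics/pt2.png

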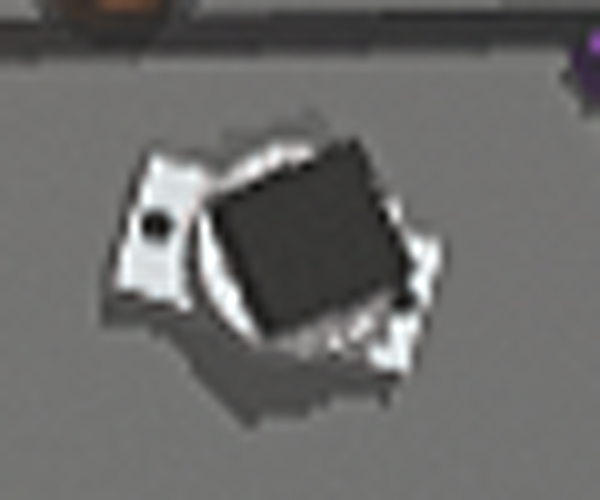

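```bash
python3 - <<'E'
from h import *
t=viewer.capture("top"); s=viewer.capture("side")
S=8
G=cv2.resize(t["color"][160:210,325:385].max(2),None,fx=S,fy=S,interpolation=cv2.INTER_CUBIC)
m=(G<75).astype(np.uint8); m=cv2.morphologyEx(m,cv2.MORPH_OPEN,np.ones((41,41)))
k,l,st,ce=cv2.connectedComponentsWithStats(m); print(st,ce)
i=l[25*S-0,31*S]; c,_=cv2.findContours((l==i).astype(np.uint8),0,cv2.CHAIN_APPROX_NONE)
w=plane(t,(c[0][:,0]+.5)/S-.5+[325,160],.0695)[:,:2]*1000
print(cv2.minAreaRect(w.astype(np.float32)))
for a,b in zip([(265,335),(210,207),(355,142),(410,262)],[(127,190),(247,127),(370,205),(243,285)]):
    X,e=tri(t,(325+a[0]/10-.5,160+a[1]/10-.5),s,(320+b[0]/8-.5,250+b[1]/8-.5)); print(np.round(X*1000,1),round(e*1000,1))
E
```

```text
[[     0      0    480    400 175635]
 [    36      0     43     43   1849]
 [   179    127    140    131  14516]] [[240.7500669  201.98019757]
 [ 57.          21.        ]
 [247.62117663 192.22781758]]
((633.3040771484375, -246.14657592773438), (38.073158264160156, 41.90742874145508), 19.484020233154297)
[ 611.  -234.8   66.3] 1.3
[ 644.  -222.5   66.7] 2.7
[ 658.2 -258.3   70.2] 1.2
[ 626.  -270.7   66.6] 3.6
```

```bash
python3 - <<'E'
from h import *
go(634,-247,285,20)
E
```

```text
t 8.65 pos [628.3 -22.7 292.5] psi -25.0 q [-0.06  0.57  1.69  0.    0.88  0.38] grip 0.599 F [0.  0.6 0. ]
DELTA [-200.9   99.8    7.5] [ 0.0008 -0.     -0.7851] ->psi 20.0
```

step_arm --motion '[[[-20, 10, 0, 0, 0, -0.12], [-55, 28, 0, 0, 0, -0.24], [-90, 45, 0, 0, 0, -0.36], [-125, 62, 0, 0, 0, -0.48], [-155, 77, 0, 0, 0, -0.6]]]' --gripper 75

```text
clock: 9.07
tcp_pos: [0.6321, -0.1977, 0.2903]
tcp_rot: [-0.001, 0.645, 0.765, -0.001]
contact_force: [0.6, 0.1, -0.1]
grip_width: 0.752
```

```bash
python3 - <<'E'
from h import *
go(634,-247,285,20)
E
```

```text
t 9.07 pos [ 632.1 -197.7  290.3] psi 9.7 q [-0.32  0.61  1.61 -0.    0.92 -0.49] grip 0.752 F [ 0.6  0.1 -0.1]
DELTA [-48.9  -6.5   5.2] [-0.0024 -0.0013 -0.1791] ->psi 20.0
```

step_arm --motion '[[[-22, -3, 1, 0, 0, -0.09], [-38, -5, 3, 0, 0, -0.15], [-46, -6, 4, 0, 0, -0.178], [-48, -6, 5, 0, 0, -0.178], [-48, -6, 5, 0, 0, -0.178]]]'

```text
clock: 9.48
tcp_pos: [0.6342, -0.2445, 0.2852]
tcp_rot: [-0.001, 0.577, 0.817, -0.0]
contact_force: [-0.2, 0.0, -0.4]
grip_width: 0.75
```

step_arm --motion '[[[0, 0, 0, 0, 0, 0], [0, 0, 0, 0, 0, 0], [0, 0, 0, 0, 0, 0]]]'

```text
clock: 9.73
tcp_pos: [0.6349, -0.2432, 0.2866]
tcp_rot: [-0.0, 0.576, 0.817, -0.0]
contact_force: [0.1, -0.1, 0.1]
grip_width: 0.752
```

```bash
python3 - <<'E'
from h import *
go(634,-247,230,20)
E
```

```text
t 9.73 pos [ 634.9 -243.2  286.6] psi 19.6 q [-0.38  0.64  1.57  0.    0.94 -0.73] grip 0.752 F [ 0.1 -0.1  0.1]
DELTA [-3.3 -2.1 56.6] [-0.0003 -0.0003 -0.0064] ->psi 20.0
```

step_arm --motion '[[[-2, -1, 10, 0, 0, -0.006], [-3, -2, 25, 0, 0, -0.006], [-3, -2, 40, 0, 0, -0.006], [-3, -2, 52, 0, 0, -0.006], [-3, -2, 55, 0, 0, -0.006]]]'

```text
clock: 10.15
tcp_pos: [0.6327, -0.2471, 0.2278]
tcp_rot: [-0.003, 0.574, 0.819, -0.001]
contact_force: [0.2, 0.4, -1.2]
grip_width: 0.75
```

step_arm --motion '[[[0, 0, 0, 0, 0, 0], [0, 0, 0, 0, 0, 0], [0, 0, 0, 0, 0, 0]]]' --gripper 55

```text
clock: 10.4
tcp_pos: [0.6343, -0.2477, 0.2321]
tcp_rot: [0.0, 0.574, 0.819, 0.0]
contact_force: [-0.0, -0.7, -0.8]
grip_width: 0.548
```

```bash
python3 - <<'E'
from h import *
go(634,-247,230,20)
s=viewer.capture("side"); crop(s,300,200,110,120,5,"s10")
E
```

```text
t 10.4 pos [ 634.3 -247.7  232.1] psi 19.9 q [-0.39  0.71  1.58 -0.    0.85 -0.74] grip 0.548 F [-0.  -0.7 -0.8]
DELTA [ 0.8 -0.   2.1] [ 0.0006  0.0006 -0.0011] ->psi 20.0
```

View pics/s10.png

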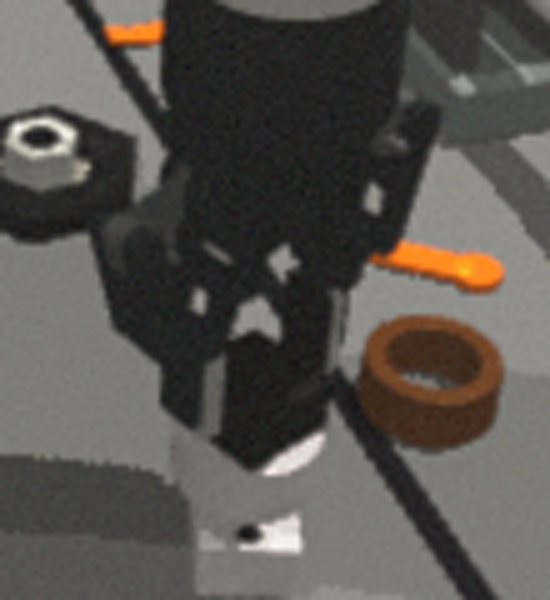

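The jaws straddle the pad at crop (250,390) and sit above the cup rim. Closing and lifting.

step_arm --motion '[[[0, 0, 1, 0, 0, 0], [0, 0, 2, 0, 0, 0], [0, 0, 2, 0, 0, 0], [0, 0, 2, 0, 0, 0], [0, 0, 2, 0, 0, 0]]]' --gripper 20

```text
clock: 10.87
tcp_pos: [0.6344, -0.2478, 0.2321]
tcp_rot: [0.001, 0.574, 0.819, 0.0]
contact_force: [-3.3, 1.3, 11.0]
grip_width: 0.426
```

step_arm --motion '[[[0, 0, -2, 0, 0, 0], [0, 0, -7, 0, 0, 0], [0, 0, -15, 0, 0, 0], [0, 0, -25, 0, 0, 0], [0, 0, -37, 0, 0, 0]]]'

```text
clock: 11.28
tcp_pos: [0.6338, -0.2476, 0.2674]
tcp_rot: [-0.0, 0.574, 0.819, -0.0]
contact_force: [0.9, 0.6, -0.1]
grip_width: 0.428
```

```bash
python3 - <<'E'
from h import *
go(454.5,230,290,46)
s=viewer.capture("side"); crop(s,300,180,110,140,4,"s11")
E
```

```text
t 11.28 pos [ 633.8 -247.6  267.4] psi 19.9 q [-0.39  0.66  1.57  0.    0.9  -0.74] grip 0.428 F [ 0.9  0.6 -0.1]
DELTA [510.1  -5.7 -22.4] [-3.000e-04 -5.000e-04 -4.549e-01] ->psi 46.0
```

View pics/s11.png

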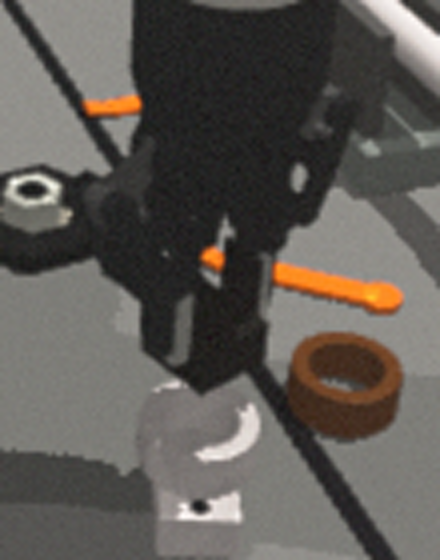

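step_arm --motion '[[[12, 0, -4, 0, 0, -0.05], [40, -1, -10, 0, 0, -0.1], [78, -1, -16, 0, 0, -0.15], [116, -1, -20, 0, 0, -0.2], [156, -2, -22, 0, 0, -0.25]]]'

```text
clock: 11.75
tcp_pos: [0.5787, -0.1008, 0.2901]
tcp_rot: [0.001, 0.467, 0.884, 0.0]
contact_force: [0.3, 0.3, -0.5]
grip_width: 0.425
```

```bash
python3 - <<'E'
from h import *
go(454.5,230,290,46)
E
```

```text
t 11.75 pos [ 578.7 -100.8  290.1] psi 34.3 q [-0.19  0.52  1.79  0.    0.83 -0.79] grip 0.425 F [ 0.3  0.3 -0.5]
DELTA [343.2  84.1  -0.4] [ 0.0016  0.002  -0.2036] ->psi 46.0
```

step_arm --motion '[[[37, 9, 0, 0, 0, -0.05], [75, 18, 0, 0, 0, -0.1], [113, 28, 0, 0, 0, -0.14], [151, 37, 0, 0, 0, -0.18], [189, 46, 0, 0, 0, -0.204]]]'

```text
clock: 12.17
tcp_pos: [0.5098, 0.082, 0.2896]
tcp_rot: [0.001, 0.374, 0.927, 0.0]
contact_force: [0.6, 0.4, -1.3]
grip_width: 0.423
```

```bash
python3 - <<'E'
from h import *
go(454.5,230,290,46)
E
```

```text
t 12.17 pos [509.8  82.  289.6] psi 46.1 q [ 0.14  0.44  1.95  0.    0.76 -0.67] grip 0.423 F [ 0.6  0.4 -1.3]
DELTA [142.5  68.1  -0.5] [0.0013 0.001  0.0009] ->psi 46.0
```

step_arm --motion '[[[36, 17, 0, 0, 0, 0], [72, 34, 0, 0, 0, 0], [104, 50, 0, 0, 0, 0], [126, 60, 0, 0, 0, 0], [138, 66, 0, 0, 0, 0]]]'

```text
clock: 12.58
tcp_pos: [0.4562, 0.2264, 0.2896]
tcp_rot: [0.0, 0.374, 0.927, 0.001]
contact_force: [0.5, -0.0, -0.1]
grip_width: 0.423
```

step_arm --motion '[[[2, 1, 4, 0, 0, 0], [2, 1, 20, 0, 0, 0], [2, 1, 40, 0, 0, 0], [2, 1, 55, 0, 0, 0], [2, 1, 60, 0, 0, 0]]]'

```text
clock: 13.0
tcp_pos: [0.4561, 0.2251, 0.2271]
tcp_rot: [-0.001, 0.375, 0.927, -0.001]
contact_force: [-0.4, 0.3, -0.6]
grip_width: 0.421
```

step_arm --motion '[[[0, 0, 0, 0, 0, 0], [0, 0, 0, 0, 0, 0], [0, 0, 0, 0, 0, 0]]]'

```text
clock: 13.25
tcp_pos: [0.457, 0.2258, 0.2295]
tcp_rot: [0.0, 0.375, 0.927, 0.001]
contact_force: [0.4, -0.3, -0.2]
grip_width: 0.426
```

```bash
python3 - <<'E'
from h import *
go(454.5,230,189,46)
s=viewer.capture("side"); crop(s,170,120,110,110,5,"s12")
t=viewer.capture("top"); crop(t,130,220,80,80,6,"t12")
E
```

```text
t 13.25 pos [457.  225.8 229.5] psi 45.9 q [ 0.44  0.54  1.98 -0.    0.62 -0.37] grip 0.426 F [ 0.4 -0.3 -0.2]
DELTA [ 4.7  1.2 40.5] [ 0.0013  0.0005 -0.0013] ->psi 46.0
```

View pics/s12.png

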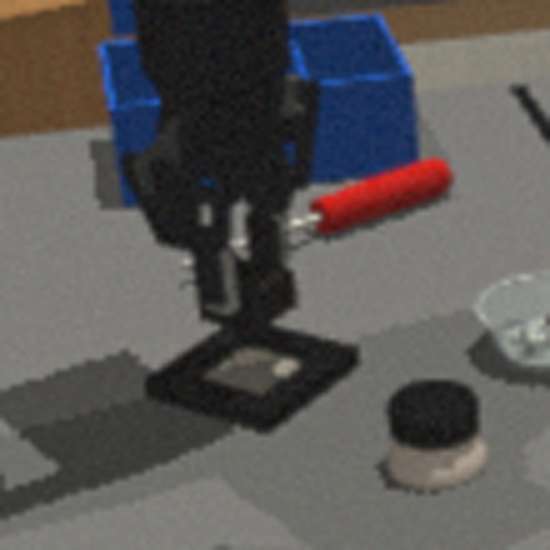

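step_arm --motion '[[[2, 1, 6, 0, 0, 0], [4, 1, 14, 0, 0, 0], [5, 1, 21, 0, 0, 0], [5, 1, 27, 0, 0, 0], [5, 1, 31, 0, 0, 0]]]'

```text
clock: 13.77
tcp_pos: [0.4531, 0.2301, 0.1965]
tcp_rot: [-0.001, 0.375, 0.927, -0.001]
contact_force: [-0.8, 1.4, -0.2]
grip_width: 0.428
```

step_arm --motion '[[[0, 0, 1, 0, 0, 0], [0, 0, 2, 0, 0, 0], [0, 0, 3, 0, 0, 0], [0, 0, 4, 0, 0, 0], [0, 0, 5, 0, 0, 0]]]'

```text
clock: 14.18
tcp_pos: [0.4537, 0.2302, 0.1928]
tcp_rot: [0.0, 0.375, 0.927, 0.0]
contact_force: [0.0, -0.1, -0.9]
grip_width: 0.424
```

```bash
python3 - <<'E'
from h import *
go(454.5,230,189,46)
s=viewer.capture("side"); crop(s,180,150,80,70,7,"s13")
E
```

```text
t 14.18 pos [453.7 230.2 192.8] psi 45.9 q [ 0.45  0.61  1.98 -0.    0.55 -0.36] grip 0.424 F [ 0.  -0.1 -0.9]
DELTA [-0.7  0.5  3.8] [ 0.0005  0.0002 -0.001 ] ->psi 46.0
```

View pics/s13.png

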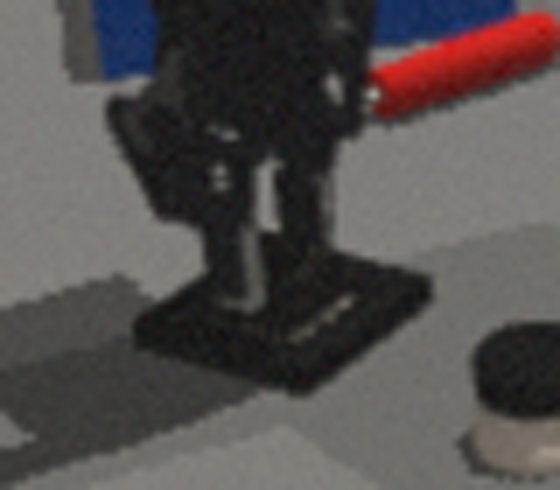

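step_arm --motion '[[[0, 0, 1, 0, 0, 0], [0, 0, 2, 0, 0, 0], [0, 0, 3, 0, 0, 0], [0, 0, 4, 0, 0, 0], [0, 0, 4, 0, 0, 0]]]'

```text
clock: 14.65
tcp_pos: [0.4535, 0.2301, 0.1886]
tcp_rot: [-0.0, 0.375, 0.927, -0.0]
contact_force: [0.8, 0.5, -1.2]
grip_width: 0.426
```

step_arm --motion '[[[0, 0, 0.5, 0, 0, 0], [0, 0, 1, 0, 0, 0], [0, 0, 1.5, 0, 0, 0]]]'

```text
clock: 14.9
tcp_pos: [0.4535, 0.2302, 0.1881]
tcp_rot: [-0.0, 0.375, 0.927, -0.0]
contact_force: [-5.7, -2.3, 21.6]
grip_width: 0.425
```

Touchdown at 188 mm (22 N). Releasing.

step_arm --motion '[[[0, 0, 0, 0, 0, 0], [0, 0, 0, 0, 0, 0], [0, 0, 0, 0, 0, 0], [0, 0, 0, 0, 0, 0]]]' --gripper 68

```text
clock: 15.23
tcp_pos: [0.4536, 0.2301, 0.1872]
tcp_rot: [-0.0, 0.375, 0.927, -0.0]
contact_force: [0.9, -0.6, -1.3]
grip_width: 0.68
```

step_arm --motion '[[[0, 0, -5, 0, 0, 0], [0, 0, -20, 0, 0, 0], [0, 0, -45, 0, 0, 0], [0, 0, -75, 0, 0, 0], [0, 0, -105, 0, 0, 0]]]'

```text
clock: 15.65
tcp_pos: [0.4532, 0.23, 0.2931]
tcp_rot: [-0.001, 0.375, 0.927, -0.001]
contact_force: [0.6, 0.1, 0.5]
grip_width: 0.678
```

```bash
python3 - <<'E'
from h import *
s=viewer.capture("side"); crop(s,180,165,80,60,8,"s14")
crop(s,320,250,60,75,8,"ps3")
t=viewer.capture("top"); crop(t,325,160,60,50,10,"pt3")
go(634,-247,285,0)
E
```

```text
t 15.75 pos [455.  230.8 296.6] psi 46.0 q [ 0.45  0.42  1.96 -0.    0.76 -0.36] grip 0.684 F [ 0.3  0.2 -1.6]
DELTA [-460.9 -219.1   11.2] [ 8.20e-03 -4.00e-04  8.02e-01] ->psi 0.0
```

View pics/s14.png

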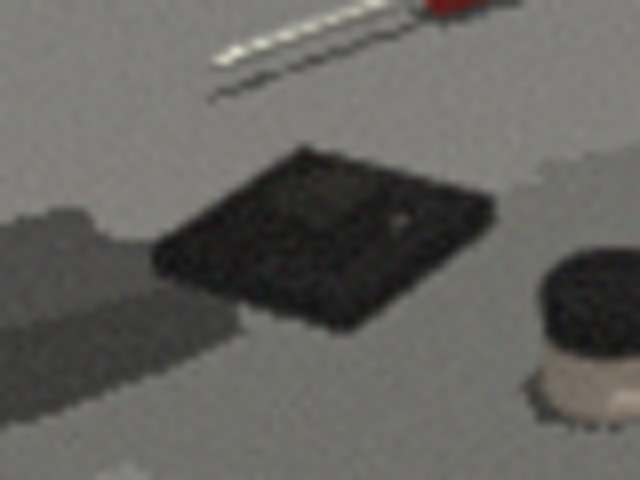

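View pics/ps3.png

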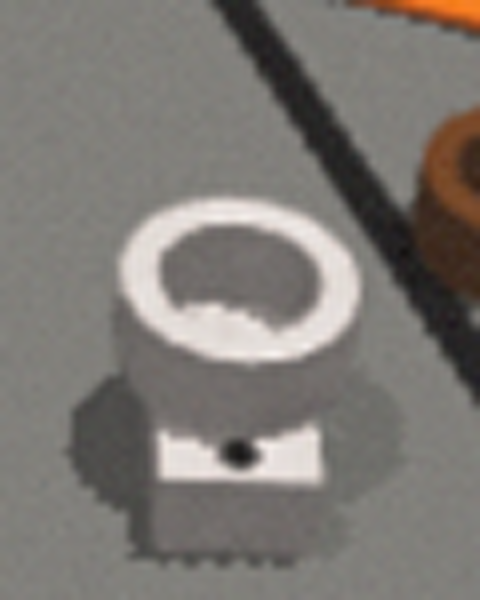

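View pics/pt3.png

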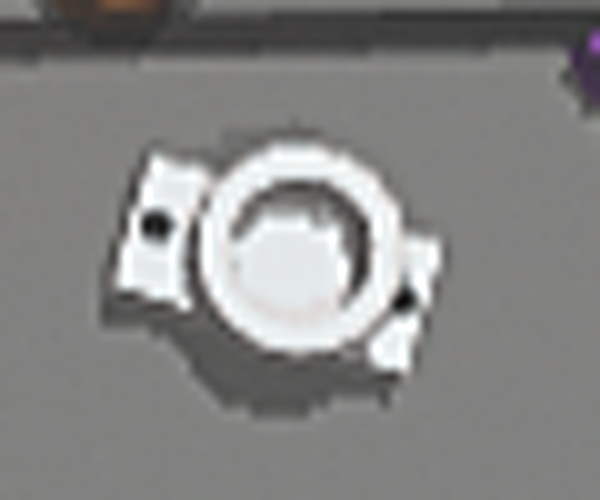

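```bash
python3 - <<'E'
from h import *
t=viewer.capture("top"); s=viewer.capture("side")
a=np.array([325+302/10-.5,160+246/10-.5]); b=np.array([320+239/8-.5,250+281/8-.5])
print(tri(t,a,s,b)); print(plane(t,a,.048),plane(s,b,.048))
b2=[(320+118/8-.5,250+281/8-.5),(320+360/8-.5,250+281/8-.5)]; w=plane(s,b2,.048);print(np.linalg.norm(w[0]-w[1]))
# bracket: corners top view, visible top face: left end (155,152),(118,288),; right (440,240),(405,372)
q=[(155,152),(118,290),(405,374),(440,238)]
w=plane(t,[(325+x/10-.5,160+y/10-.5) for x,y in q],.024)[:,:2]*1000;print(w,w.mean(0))
for i in range(4):
    v=w[(i+1)%4]-w[i];print(np.hypot(*v),np.degrees(np.arctan2(v[1],v[0]))%180)
h=[(155,225),(404,298)];w=plane(t,[(325+x/10-.5,160+y/10-.5) for x,y in h],.024)[:,:2]*1000;v=w[1]-w[0];print("holes",w.mean(0),np.hypot(*v),np.degrees(np.arctan2(v[1],v[0]))%180)
c=s["color"][165:225,180:260,::-1]; c=np.clip(c.astype(float)*3,0,255).astype(np.uint8)
cv2.imwrite("pics/padck.png",cv2.resize(c,None,fx=8,fy=8,interpolation=cv2.INTER_CUBIC))
E
```

```text
(array([ 0.63494469, -0.2481954 ,  0.04544771]), np.float64(0.0014790717633852786))
[[ 0.63527113 -0.24795656  0.048     ]] [[ 0.63292425 -0.25068409  0.048     ]]
0.053479154703252665
[[ 664.41863931 -215.05671124]
 [ 628.52729375 -204.21723125]
 [ 605.00780695 -277.70740242]
 [ 640.27750948 -288.22485258]] [ 634.55781237 -246.30154937]
37.4924394041992 163.19525429620458
77.16198233202257 72.25346697240721
36.80446541759679 163.395382359179
77.04784914343492 71.74018675628466
holes [ 635.05101175 -246.31782805] 67.06107888794392 72.21299427794965
```

View pics/padck.png

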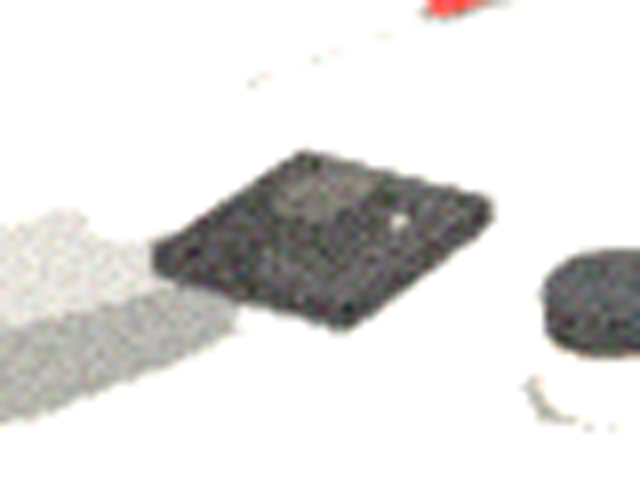

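step_arm --motion '[[[-20, -10, 0, 0, 0, 0.12], [-55, -26, 0, 0, 0, 0.24], [-92, -44, 2, 0, 0, 0.36], [-128, -61, 5, 0, 0, 0.48], [-165, -78, 8, 0, 0, 0.6]]]' --gripper 95

```text
clock: 16.27
tcp_pos: [0.5175, 0.0578, 0.2827]
tcp_rot: [-0.001, 0.634, 0.773, -0.001]
contact_force: [0.6, 0.2, -0.3]
grip_width: 0.947
```

```bash
python3 - <<'E'
from h import *
go(634.5,-248.5,275,-18)
s=viewer.capture("side")
c=s["color"][165:225,180:260,::-1]; c=np.clip(c.astype(float)*2.2,0,255).astype(np.uint8)
c=cv2.resize(c,None,fx=8,fy=8,interpolation=cv2.INTER_CUBIC)
a=np.radians(46); 
for z,col in((.026,(0,0,255)),):
    pts=[[.4545+.019*(sx*np.cos(a)-sy*np.sin(a)),.230+.019*(sx*np.sin(a)+sy*np.cos(a)),z] for sx,sy in((1,1),(1,-1),(-1,-1),(-1,1))]
    p=((proj(s,pts)+.5-[180,165])*8).round(); print(p.tolist())
    for q in p: cv2.circle(c,tuple(int(v) for v in q),3,col,-1)
cv2.imwrite("pics/padck2.png",c)
E
```

```text
t 16.27 pos [517.5  57.8 282.7] psi 11.3 q [ 0.09  0.46  1.94  0.    0.75 -0.11] grip 0.947 F [ 0.6  0.2 -0.3]
DELTA [-323.2   54.9    7.4] [-2.80e-03  4.00e-04  5.11e-01] ->psi -18.0
[[309.0, 149.0], [397.0, 172.0], [329.0, 220.0], [240.0, 195.0]]
```

View pics/padck2.png

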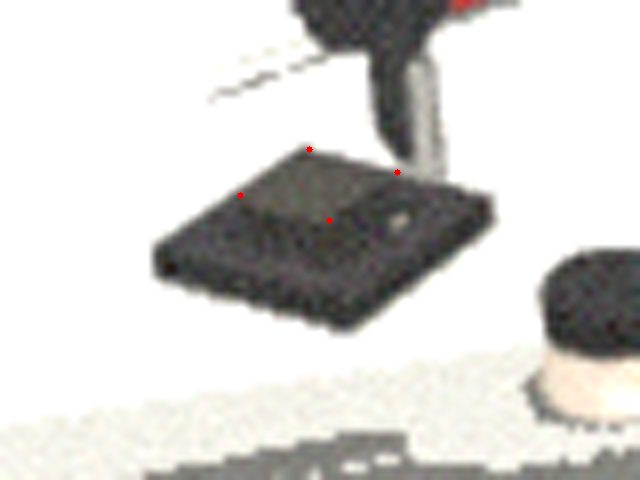

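The pad's visible top face coincides with the corners expected at 26 mm height: it is home and flat. On to the cup.

step_arm --motion '[[[-36, 6, 1, 0, 0, 0.12], [-72, 12, 2, 0, 0, 0.24], [-110, 19, 3, 0, 0, 0.34], [-148, 25, 4, 0, 0, 0.43], [-186, 32, 4, 0, 0, 0.5]]]'

```text
clock: 16.73
tcp_pos: [0.5861, -0.1181, 0.2781]
tcp_rot: [-0.001, 0.806, 0.593, -0.001]
contact_force: [0.9, 0.8, 0.7]
grip_width: 0.95
```

```bash
python3 - <<'E'
from h import *
go(634.5,-248.5,275,-18)
E
```

```text
t 16.73 pos [ 586.1 -118.1  278.1] psi -17.3 q [-0.22  0.55  1.77  0.    0.83  0.08] grip 0.95 F [0.9 0.8 0.7]
DELTA [-110.1   85.     2.8] [-0.0037  0.0003  0.0117] ->psi -18.0
```

step_arm --motion '[[[-30, 23, 1, 0, 0, 0.005], [-60, 46, 1, 0, 0, 0.011], [-85, 66, 2, 0, 0, 0.011], [-101, 78, 2, 0, 0, 0.011], [-107, 83, 2, 0, 0, 0.011]]]'

```text
clock: 17.15
tcp_pos: [0.6345, -0.2459, 0.2762]
tcp_rot: [-0.001, 0.808, 0.589, -0.001]
contact_force: [-0.1, 0.3, 0.3]
grip_width: 0.951
```

step_arm --motion '[[[0, 0, 0, 0, 0, 0], [0, 0, 0, 0, 0, 0], [0, 0, 0, 0, 0, 0], [0, 0, 0, 0, 0, 0]]]'

```text
clock: 17.48
tcp_pos: [0.6341, -0.2415, 0.2779]
tcp_rot: [-0.001, 0.807, 0.59, -0.0]
contact_force: [0.0, 0.1, 0.4]
grip_width: 0.948
```

```bash
python3 - <<'E'
from h import *
go(634.5,-248.5,203,-18)
s=viewer.capture("side"); crop(s,300,180,110,150,4,"s15")
E
```

```text
t 17.48 pos [ 634.1 -241.5  277.9] psi -17.6 q [-0.38  0.65  1.57  0.    0.92 -0.07] grip 0.948 F [0.  0.1 0.4]
DELTA [-6.6  2.6 74.9] [-0.0014 -0.0002  0.0067] ->psi -18.0
```

View pics/s15.png

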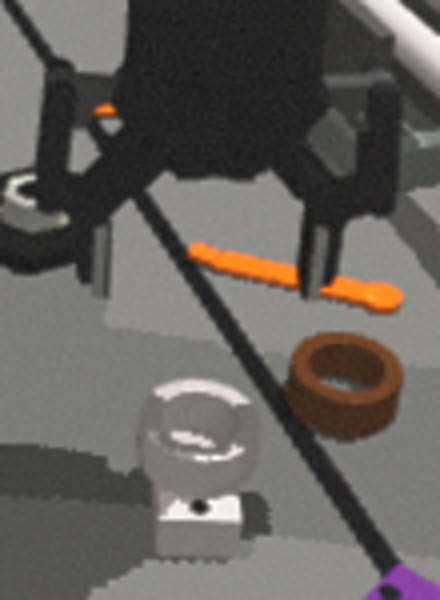

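step_arm --motion '[[[-2, 1, 10, 0, 0, 0.006], [-4, 2, 24, 0, 0, 0.006], [-6, 3, 38, 0, 0, 0.006], [-7, 3, 49, 0, 0, 0.006], [-7, 3, 54, 0, 0, 0.006]]]'

```text
clock: 17.95
tcp_pos: [0.6342, -0.2506, 0.2209]
tcp_rot: [-0.002, 0.809, 0.587, -0.001]
contact_force: [-0.4, -0.8, 0.2]
grip_width: 0.953
```

step_arm --motion '[[[0, 0, 3, 0, 0, 0], [0, 0, 8, 0, 0, 0], [0, 0, 13, 0, 0, 0], [0, 0, 17, 0, 0, 0], [0, 0, 18, 0, 0, 0]]]'

```text
clock: 18.37
tcp_pos: [0.6351, -0.2506, 0.2056]
tcp_rot: [-0.0, 0.809, 0.587, -0.0]
contact_force: [0.0, 0.5, 0.4]
grip_width: 0.945
```

step_arm --motion '[[[0, 0, 0, 0, 0, 0], [0, 0, 0, 0, 0, 0], [0, 0, 0, 0, 0, 0]]]' --gripper 76

```text
clock: 18.62
tcp_pos: [0.6354, -0.2507, 0.2066]
tcp_rot: [0.0, 0.809, 0.587, 0.0]
contact_force: [-0.2, -0.2, -0.0]
grip_width: 0.755
```

```bash
python3 - <<'E'
from h import *
go(634.5,-248.5,203,-18)
s=viewer.capture("side"); crop(s,300,200,110,120,5,"s16")
E
```

```text
t 18.62 pos [ 635.4 -250.7  206.6] psi -18.0 q [-0.39  0.75  1.58 -0.    0.81 -0.08] grip 0.755 F [-0.2 -0.2 -0. ]
DELTA [ 1.8 -1.5  3.6] [ 0.0007  0.0001 -0.0008] ->psi -18.0
```

View pics/s16.png

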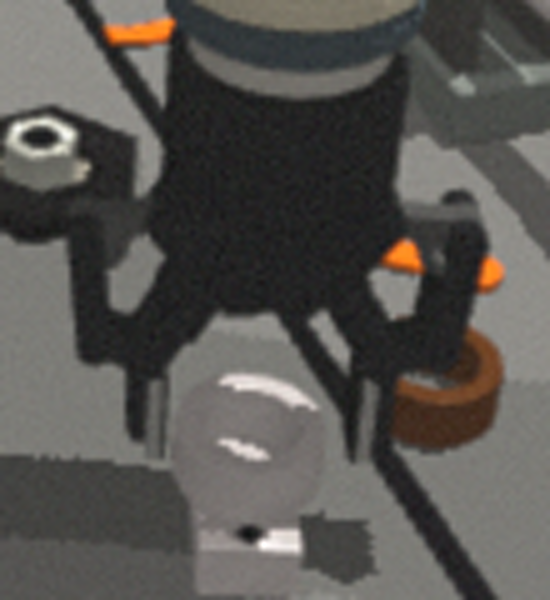

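step_arm --motion '[[[1, -1, 1, 0, 0, 0], [2, -1.5, 2, 0, 0, 0], [2, -1.5, 3, 0, 0, 0], [2, -1.5, 3, 0, 0, 0], [2, -1.5, 3, 0, 0, 0]]]'

```text
clock: 19.08
tcp_pos: [0.6344, -0.2483, 0.2031]
tcp_rot: [-0.0, 0.809, 0.587, -0.0]
contact_force: [0.5, -0.5, 0.2]
grip_width: 0.759
```

step_arm --motion '[[[0, 0, 0, 0, 0, 0], [0, 0, 0, 0, 0, 0], [0, 0, 0, 0, 0, 0], [0, 0, 0, 0, 0, 0], [0, 0, 0, 0, 0, 0]]]' --gripper 40

```text
clock: 19.5
tcp_pos: [0.6347, -0.2484, 0.2039]
tcp_rot: [0.0, 0.809, 0.587, 0.0]
contact_force: [-0.4, 0.6, 5.0]
grip_width: 0.598
```

step_arm --motion '[[[0, 0, -2, 0, 0, 0], [0, 0, -7, 0, 0, 0], [0, 0, -15, 0, 0, 0], [0, 0, -25, 0, 0, 0], [0, 0, -37, 0, 0, 0]]]'

```text
clock: 19.92
tcp_pos: [0.6343, -0.2482, 0.2408]
tcp_rot: [-0.0, 0.809, 0.587, -0.0]
contact_force: [-0.2, -0.1, -0.8]
grip_width: 0.595
```

```bash
python3 - <<'E'
from h import *
go(441.5,-5.6,275,-18)
s=viewer.capture("side"); crop(s,300,180,110,140,4,"s17")
E
```

```text
t 19.92 pos [ 634.3 -248.2  240.8] psi -18.0 q [-0.39  0.7   1.58 -0.    0.86 -0.08] grip 0.595 F [-0.2 -0.1 -0.8]
DELTA [ 171.  -258.5  -34. ] [-0.0008 -0.     -0.0008] ->psi -18.0
```

View pics/s17.png

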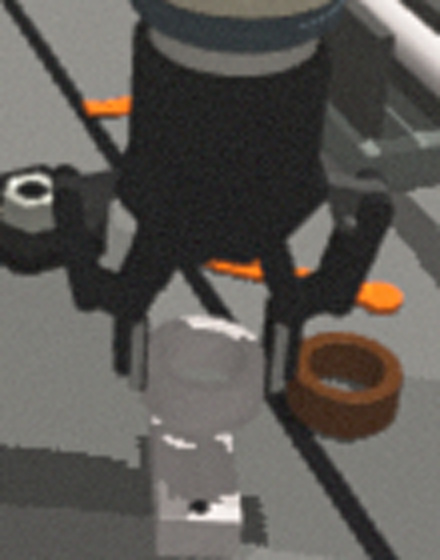

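step_arm --motion '[[[6, -9, -6, 0, 0, 0], [20, -30, -15, 0, 0, 0], [40, -60, -24, 0, 0, 0], [61, -92, -31, 0, 0, 0], [82, -124, -34, 0, 0, 0]]]'

```text
clock: 20.38
tcp_pos: [0.5405, -0.1307, 0.2754]
tcp_rot: [0.001, 0.81, 0.587, 0.0]
contact_force: [1.5, 0.1, -0.5]
grip_width: 0.598
```

step_arm --motion '[[[20, -31, 0, 0, 0, 0], [42, -63, 0, 0, 0, 0], [62, -94, 0, 0, 0, 0], [77, -117, 0, 0, 0, 0], [85, -129, 0, 0, 0, 0]]]'

```text
clock: 20.8
tcp_pos: [0.4424, -0.0091, 0.2744]
tcp_rot: [-0.001, 0.809, 0.588, -0.001]
contact_force: [-0.3, 0.4, -1.2]
grip_width: 0.598
```

```bash
python3 - <<'E'
from h import *
go(441.5,-5.6,225,-18)
E
```

```text
t 20.8 pos [442.4  -9.1 274.4] psi -18.0 q [-0.05  0.38  2.11  0.    0.65  0.27] grip 0.598 F [-0.3  0.4 -1.2]
DELTA [ 3.1 -1.8 49.4] [-0.0023  0.0004  0.0006] ->psi -18.0
```

step_arm --motion '[[[1, -1, 7, 0, 0, 0], [2, -1, 20, 0, 0, 0], [2, -1, 35, 0, 0, 0], [2, -1, 45, 0, 0, 0], [2, -1, 49, 0, 0, 0]]]'

```text
clock: 21.22
tcp_pos: [0.4455, -0.0094, 0.2239]
tcp_rot: [-0.0, 0.809, 0.587, -0.0]
contact_force: [-0.3, 0.4, -1.4]
grip_width: 0.602
```

step_arm --motion '[[[0, 0, 0, 0, 0, 0], [0, 0, 0, 0, 0, 0], [0, 0, 0, 0, 0, 0], [0, 0, 0, 0, 0, 0]]]'

```text
clock: 21.55
tcp_pos: [0.4456, -0.0091, 0.2257]
tcp_rot: [0.0, 0.809, 0.587, 0.0]
contact_force: [-0.2, -0.0, -0.5]
grip_width: 0.599
```

```bash
python3 - <<'E'
from h import *
go(441.5,-5.6,184,-18)
s=viewer.capture("side"); crop(s,170,150,120,120,5,"s18")
E
```

```text
t 21.55 pos [445.6  -9.1 225.7] psi -18.1 q [-0.05  0.49  2.12 -0.    0.54  0.27] grip 0.599 F [-0.2 -0.  -0.5]
DELTA [ 2.  -5.  41.7] [ 0.001  -0.0003 -0.0011] ->psi -18.0
```

View pics/s18.png

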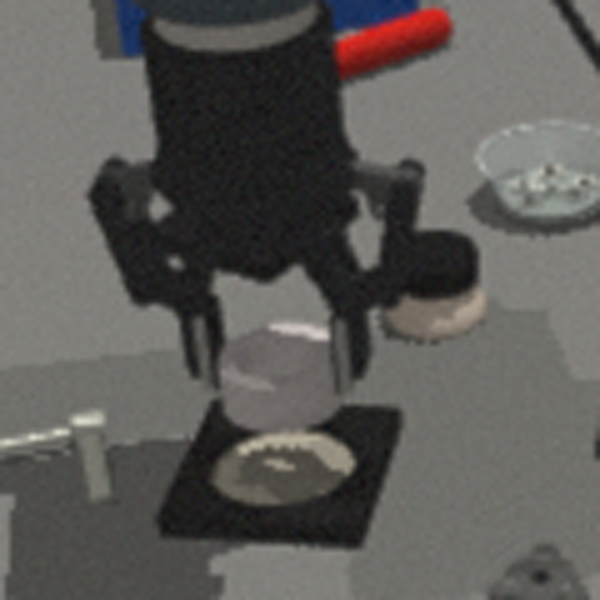

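step_arm --motion '[[[1, -2, 6, 0, 0, 0], [2, -4, 14, 0, 0, 0], [2, -5, 22, 0, 0, 0], [2, -5, 29, 0, 0, 0], [2, -5, 33, 0, 0, 0]]]'

```text
clock: 22.02
tcp_pos: [0.4407, -0.0054, 0.1909]
tcp_rot: [-0.001, 0.809, 0.588, -0.001]
contact_force: [-0.1, 0.0, -1.0]
grip_width: 0.598
```

step_arm --motion '[[[0, 0, 1, 0, 0, 0], [0, 0, 2, 0, 0, 0], [0, 0, 3, 0, 0, 0], [0, 0, 4, 0, 0, 0], [0, 0, 5, 0, 0, 0]]]'

```text
clock: 22.43
tcp_pos: [0.4413, -0.0055, 0.1873]
tcp_rot: [0.0, 0.809, 0.587, 0.0]
contact_force: [0.3, 1.0, -1.0]
grip_width: 0.602
```

```bash
python3 - <<'E'
from h import *
go(441.5,-5.6,184,-18)
s=viewer.capture("side"); crop(s,190,200,80,70,8,"s19")
E
```

```text
t 22.43 pos [441.3  -5.5 187.3] psi -18.1 q [-0.04  0.57  2.13 -0.    0.44  0.28] grip 0.602 F [ 0.3  1.  -1. ]
DELTA [-0.   0.3  3.3] [ 0.0005 -0.0001 -0.0009] ->psi -18.0
```

View pics/s19.png

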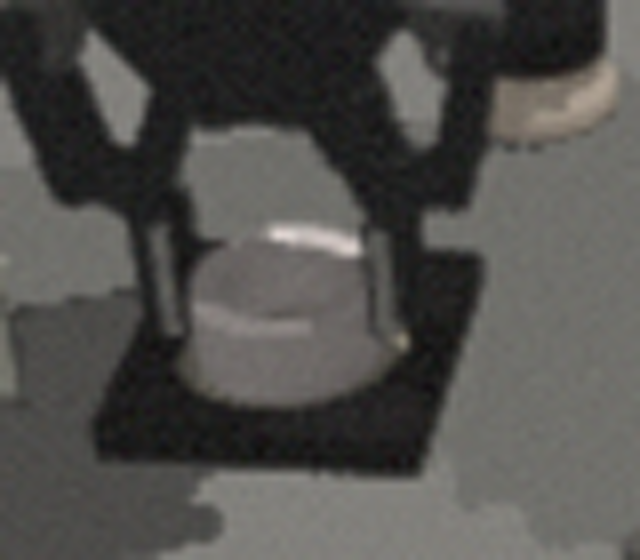

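step_arm --motion '[[[0, 0, 0.5, 0, 0, 0], [0, 0, 1.5, 0, 0, 0], [0, 0, 2.5, 0, 0, 0], [0, 0, 3, 0, 0, 0], [0, 0, 3, 0, 0, 0]]]'

```text
clock: 22.9
tcp_pos: [0.4411, -0.0055, 0.1841]
tcp_rot: [-0.0, 0.809, 0.587, -0.0]
contact_force: [-0.1, 0.4, -0.5]
grip_width: 0.604
```

step_arm --motion '[[[0, 0, 0.5, 0, 0, 0], [0, 0, 0.5, 0, 0, 0]]]'

```text
clock: 23.07
tcp_pos: [0.4411, -0.0055, 0.1838]
tcp_rot: [0.0, 0.809, 0.587, -0.0]
contact_force: [-0.1, 0.3, 2.4]
grip_width: 0.599
```

Touchdown at 183.8 mm, as predicted. Releasing.

step_arm --motion '[[[0, 0, 0, 0, 0, 0], [0, 0, 0, 0, 0, 0], [0, 0, 0, 0, 0, 0], [0, 0, 0, 0, 0, 0]]]' --gripper 84

```text
clock: 23.4
tcp_pos: [0.4411, -0.0055, 0.1837]
tcp_rot: [0.0, 0.809, 0.587, 0.0]
contact_force: [0.5, -0.2, -0.6]
grip_width: 0.839
```

step_arm --motion '[[[0, 0, -5, 0, 0, 0], [0, 0, -20, 0, 0, 0], [0, 0, -45, 0, 0, 0], [0, 0, -75, 0, 0, 0], [0, 0, -100, 0, 0, 0]]]'

```text
clock: 23.82
tcp_pos: [0.4409, -0.0055, 0.2853]
tcp_rot: [-0.0, 0.809, 0.587, -0.0]
contact_force: [-0.0, -0.2, -0.4]
grip_width: 0.839
```

```bash
python3 - <<'E'
from h import *
s=viewer.capture("side"); crop(s,190,205,80,60,8,"s20")
t=viewer.capture("top"); crop(t,325,160,60,50,10,"pt4")
S=8
G=cv2.resize(t["color"][160:210,325:385].min(2),None,fx=S,fy=S,interpolation=cv2.INTER_CUBIC)
m=(G>170).astype(np.uint8); c,_=cv2.findContours(m,0,cv2.CHAIN_APPROX_NONE); c=max(c,key=cv2.contourArea)
w=plane(t,(c[:,0]+.5)/S-.5+[325,160],.024)[:,:2]*1000; print(cv2.minAreaRect(w.astype(np.float32)))
a=np.array([239/8+320-.5,250+452/8-.5]); print("side near hole",plane(s,a,.024))
go(634.8,-246.3,260,-18)
E
```

```text
((634.3746337890625, -246.04713439941406), (80.448486328125, 36.584266662597656), 71.35980224609375)
side near hole [[ 0.62343884 -0.27723762  0.024     ]]
t 23.92 pos [442.4  -5.5 287.3] psi -18.0 q [-0.04  0.36  2.1  -0.    0.67  0.28] grip 0.838 F [0.1 0.1 0.3]
DELTA [-169.4  257.3   28.7] [ 0.0068 -0.0019 -0.0008] ->psi -18.0
```

View pics/s20.png

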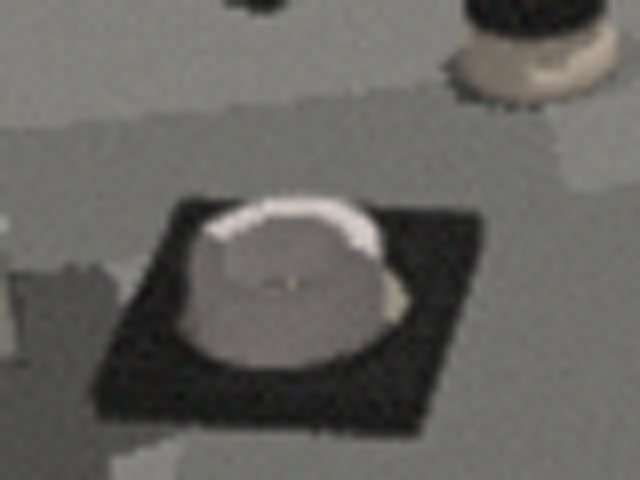

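View pics/pt4.png

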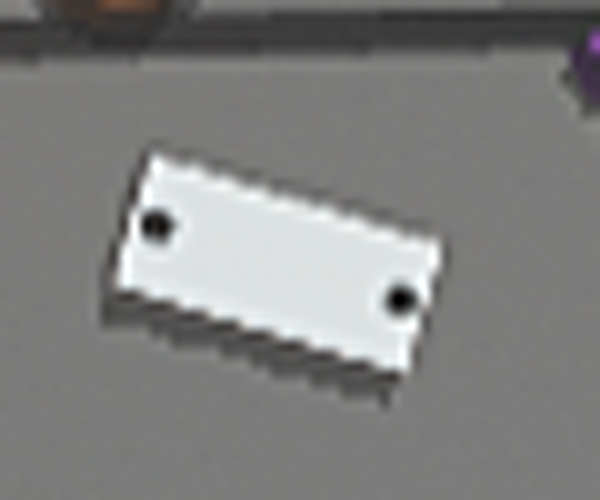

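The cup sits in its nest and the bracket now stands alone: top view (355,185), aluminium with two holes, not purple. Fetching the bracket.

step_arm --motion '[[[-10, 15, 0, 0, 0, 0], [-29, 45, 2, 0, 0, 0], [-50, 77, 5, 0, 0, 0], [-71, 109, 8, 0, 0, 0], [-92, 140, 10, 0, 0, 0]]]' --gripper 75

```text
clock: 24.33
tcp_pos: [0.5464, -0.1377, 0.2729]
tcp_rot: [-0.0, 0.809, 0.588, -0.0]
contact_force: [0.1, 1.6, 0.2]
grip_width: 0.749
```

step_arm --motion '[[[-21, 31, 3, 0, 0, 0], [-41, 62, 6, 0, 0, 0], [-58, 90, 9, 0, 0, 0], [-70, 107, 12, 0, 0, 0], [-76, 115, 14, 0, 0, 0]]]'

```text
clock: 24.75
tcp_pos: [0.6326, -0.2465, 0.2585]
tcp_rot: [0.0, 0.81, 0.587, 0.0]
contact_force: [0.3, 0.3, -1.1]
grip_width: 0.75
```

step_arm --motion '[[[0, 0, 0, 0, 0, 0], [0, 0, 0, 0, 0, 0], [0, 0, 0, 0, 0, 0]]]'

```text
clock: 25.0
tcp_pos: [0.6305, -0.243, 0.2592]
tcp_rot: [-0.001, 0.809, 0.588, -0.001]
contact_force: [-0.7, -0.0, -0.6]
grip_width: 0.749
```

```bash
python3 - <<'E'
from h import *
go(634.4,-246.2,182,-18)
s=viewer.capture("side")
c=s["color"][205:265,190:270,::-1].copy(); c=cv2.resize(c,None,fx=8,fy=8,interpolation=cv2.INTER_CUBIC)
th=np.linspace(0,2*np.pi,60)
for (x,y) in [(.4415,-.0056)]:
    for q in ((proj(s,np.stack([x+.027*np.cos(th),y+.027*np.sin(th),0*th+.028],1))+.5-[190,205])*8): cv2.circle(c,tuple(int(v) for v in q),2,(0,0,255),-1)
cv2.imwrite("pics/cupck.png",c)
E
```

```text
t 25.0 pos [ 630.5 -243.   259.2] psi -18.0 q [-0.39  0.67  1.59  0.    0.89 -0.07] grip 0.749 F [-0.7 -0.  -0.6]
DELTA [-1.9  4.8 77.2] [-0.0022 -0.0003 -0.0003] ->psi -18.0
```

View pics/cupck.png

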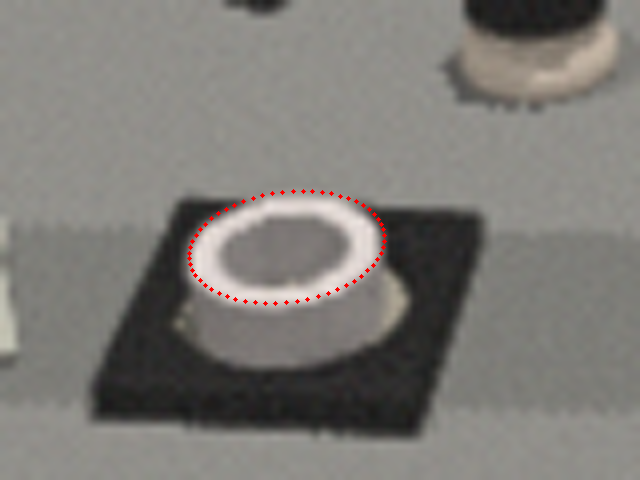

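The cup rim matches the circle expected at 28 mm, so it is home. Descending on the bracket.

step_arm --motion '[[[-1, 2, 10, 0, 0, 0], [-2, 4, 25, 0, 0, 0], [-2, 5, 40, 0, 0, 0], [-2, 5, 51, 0, 0, 0], [-2, 5, 56, 0, 0, 0]]]'

```text
clock: 25.47
tcp_pos: [0.6346, -0.2471, 0.2004]
tcp_rot: [-0.002, 0.809, 0.587, -0.001]
contact_force: [0.1, 0.3, 0.0]
grip_width: 0.755
```

step_arm --motion '[[[0, 0, 3, 0, 0, 0], [0, 0, 8, 0, 0, 0], [0, 0, 13, 0, 0, 0], [0, 0, 17, 0, 0, 0], [0, 0, 19, 0, 0, 0]]]'

```text
clock: 25.88
tcp_pos: [0.6356, -0.2477, 0.1843]
tcp_rot: [-0.0, 0.809, 0.587, -0.0]
contact_force: [0.7, 0.6, -0.8]
grip_width: 0.746
```

step_arm --motion '[[[0, 0, 0, 0, 0, 0], [0, 0, 0, 0, 0, 0], [0, 0, 0, 0, 0, 0]]]'

```text
clock: 26.13
tcp_pos: [0.6358, -0.2477, 0.1851]
tcp_rot: [0.0, 0.809, 0.587, 0.0]
contact_force: [0.6, 0.5, 0.1]
grip_width: 0.752
```

```bash
python3 - <<'E'
from h import *
go(634.4,-246.2,182,-18)
s=viewer.capture("side"); crop(s,300,210,110,120,5,"s21")
E
```

```text
t 26.13 pos [ 635.8 -247.7  185.1] psi -18.1 q [-0.39  0.78  1.58  0.    0.78 -0.07] grip 0.752 F [0.6 0.5 0.1]
DELTA [ 1.  -1.8  3.1] [ 0.0006  0.     -0.0009] ->psi -18.0
```

View pics/s21.png

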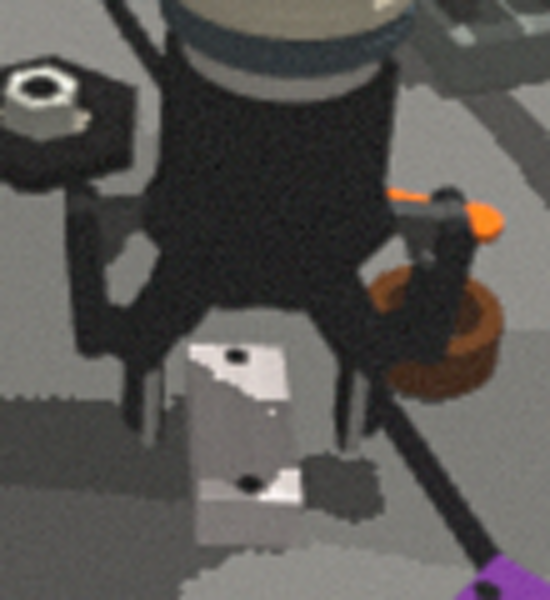

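step_arm --motion '[[[1, -1, 1, 0, 0, 0], [1, -2, 2, 0, 0, 0], [1, -2, 3, 0, 0, 0], [1, -2, 3, 0, 0, 0], [1, -2, 3, 0, 0, 0]]]' --gripper 55

```text
clock: 26.6
tcp_pos: [0.634, -0.2461, 0.1816]
tcp_rot: [-0.0, 0.809, 0.587, -0.0]
contact_force: [0.9, -0.5, 0.1]
grip_width: 0.554
```

step_arm --motion '[[[0, 0, 0, 0, 0, 0], [0, 0, 0, 0, 0, 0], [0, 0, 0, 0, 0, 0], [0, 0, 0, 0, 0, 0], [0, 0, 0, 0, 0, 0]]]' --gripper 20

```text
clock: 27.02
tcp_pos: [0.6343, -0.2462, 0.1821]
tcp_rot: [0.0, 0.809, 0.587, 0.0]
contact_force: [0.0, -0.1, 3.8]
grip_width: 0.408
```

step_arm --motion '[[[0, 0, -2, 0, 0, 0], [0, 0, -7, 0, 0, 0], [0, 0, -17, 0, 0, 0], [0, 0, -32, 0, 0, 0], [0, 0, -48, 0, 0, 0]]]'

```text
clock: 27.43
tcp_pos: [0.6339, -0.246, 0.2308]
tcp_rot: [-0.0, 0.809, 0.587, -0.0]
contact_force: [1.0, 0.5, -2.0]
grip_width: 0.403
```

```bash
python3 - <<'E'
from h import *
go(438,-214,260,-104.3)
s=viewer.capture("side"); crop(s,300,190,110,120,5,"s22")
E
```

```text
t 27.43 pos [ 633.9 -246.   230.8] psi -18.0 q [-0.39  0.71  1.58 -0.    0.85 -0.07] grip 0.403 F [ 1.   0.5 -2. ]
DELTA [ -30.2 -196.2  -29.1] [-8.0000e-04  7.0000e-04  1.5054e+00] ->psi -104.3
```

View pics/s22.png

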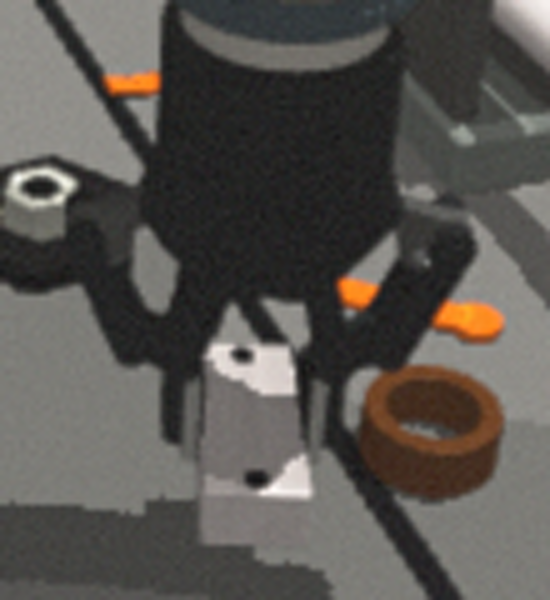

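step_arm --motion '[[[-1, -5, -6, 0, 0, 0.06], [-3, -18, -14, 0, 0, 0.16], [-5, -34, -21, 0, 0, 0.28], [-8, -52, -26, 0, 0, 0.4], [-11, -70, -29, 0, 0, 0.52]]]'

```text
clock: 27.9
tcp_pos: [0.5639, -0.2349, 0.2607]
tcp_rot: [0.001, 0.934, 0.357, 0.001]
contact_force: [-0.3, -0.4, -1.3]
grip_width: 0.403
```

```bash
python3 - <<'E'
from h import *
go(438,-214,260,-104.3)
E
```

```text
t 27.9 pos [ 563.9 -234.9  260.7] psi -48.2 q [-0.41  0.59  1.74 -0.    0.8   0.43] grip 0.403 F [-0.3 -0.4 -1.3]
DELTA [-79.9 -99.5   0.3] [ 0.0018 -0.0024  0.9797] ->psi -104.3
```

step_arm --motion '[[[-13, -17, 0, 0, 0, 0.12], [-27, -34, 0, 0, 0, 0.24], [-41, -51, 0, 0, 0, 0.36], [-54, -67, 0, 0, 0, 0.48], [-64, -80, 0, 0, 0, 0.6]]]'

```text
clock: 28.32
tcp_pos: [0.4617, -0.2183, 0.2599]
tcp_rot: [0.0, 0.998, 0.065, 0.0]
contact_force: [-0.4, -0.5, -2.2]
grip_width: 0.404
```

```bash
python3 - <<'E'
from h import *
go(438,-214,260,-104.3)
E
```

```text
t 28.32 pos [ 461.7 -218.3  259.9] psi -82.6 q [-0.46  0.48  1.97 -0.    0.69  0.98] grip 0.404 F [-0.4 -0.5 -2.2]
DELTA [-22.9  -7.3  -0.2] [ 0.0005 -0.001   0.3793] ->psi -104.3
```

step_arm --motion '[[[-8, -3, 0, 0, 0, 0.11], [-15, -5, 0, 0, 0, 0.21], [-20, -6, 0, 0, 0, 0.3], [-22, -7, 0, 0, 0, 0.36], [-22, -7, 0, 0, 0, 0.379]]]'

```text
clock: 28.73
tcp_pos: [0.44, -0.2146, 0.2599]
tcp_rot: [0.0, 0.992, -0.123, 0.001]
contact_force: [-0.2, 0.4, -2.0]
grip_width: 0.405
```

step_arm --motion '[[[0, 0, 5, 0, 0, 0], [0, 0, 14, 0, 0, 0], [0, 0, 24, 0, 0, 0], [0, 0, 30, 0, 0, 0], [0, 0, 32, 0, 0, 0]]]'

```text
clock: 29.15
tcp_pos: [0.4398, -0.2143, 0.225]
tcp_rot: [-0.0, 0.993, -0.121, -0.001]
contact_force: [-0.6, -0.8, -2.0]
grip_width: 0.405
```

step_arm --motion '[[[0, 0, 0, 0, 0, 0], [0, 0, 0, 0, 0, 0], [0, 0, 0, 0, 0, 0], [0, 0, 0, 0, 0, 0]]]'

```text
clock: 29.48
tcp_pos: [0.4404, -0.2146, 0.2269]
tcp_rot: [0.0, 0.993, -0.121, 0.0]
contact_force: [0.1, -0.2, -2.1]
grip_width: 0.405
```

```bash
python3 - <<'E'
from h import *
go(438,-214,186,-104.3)
s=viewer.capture("side"); crop(s,170,200,140,140,4,"s23")
E
```

```text
t 29.48 pos [ 440.4 -214.6  226.9] psi -103.9 q [-0.48  0.53  2.02 -0.    0.59  1.34] grip 0.405 F [ 0.1 -0.2 -2.1]
DELTA [-2.5 -0.  40.9] [ 0.0001 -0.0005  0.0065] ->psi -104.3
```

View pics/s23.png

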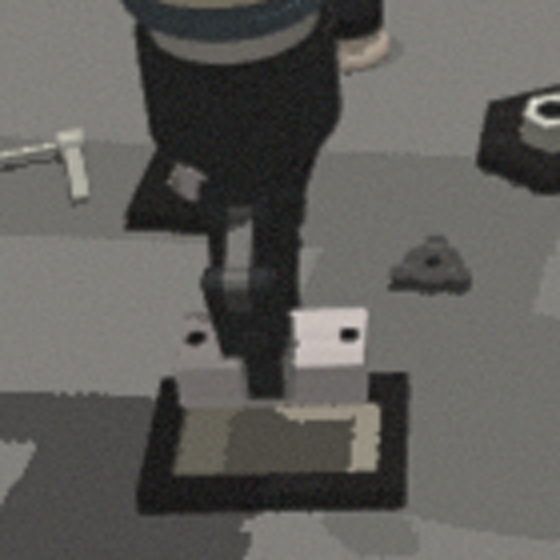

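step_arm --motion '[[[-1, 0, 6, 0, 0, 0.006], [-2, 0, 14, 0, 0, 0.006], [-2, 0, 22, 0, 0, 0.006], [-2, 0, 28, 0, 0, 0.006], [-2, 0, 32, 0, 0, 0.006]]]'

```text
clock: 29.95
tcp_pos: [0.4379, -0.2139, 0.1935]
tcp_rot: [-0.0, 0.992, -0.124, -0.001]
contact_force: [0.1, -0.7, -1.9]
grip_width: 0.407
```

step_arm --motion '[[[0, 0, 1, 0, 0, 0], [0, 0, 2, 0, 0, 0], [0, 0, 3, 0, 0, 0], [0, 0, 4, 0, 0, 0], [0, 0, 5, 0, 0, 0]]]'

```text
clock: 30.37
tcp_pos: [0.4384, -0.2141, 0.1899]
tcp_rot: [0.0, 0.992, -0.124, 0.0]
contact_force: [-0.4, 0.4, -0.5]
grip_width: 0.404
```

```bash
python3 - <<'E'
from h import *
go(438,-214,186,-104.3)
s=viewer.capture("side"); crop(s,190,260,100,80,6,"s24")
E
```

```text
t 30.37 pos [ 438.4 -214.1  189.9] psi -104.3 q [-0.48  0.6   2.03 -0.    0.51  1.34] grip 0.404 F [-0.4  0.4 -0.5]
DELTA [-0.5 -0.   3.9] [ 0.0001 -0.0006  0.0004] ->psi -104.3
```

View pics/s24.png

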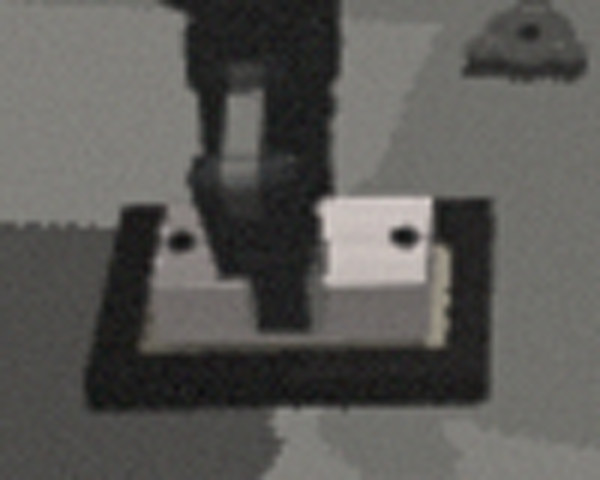

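step_arm --motion '[[[0, 0, 0.5, 0, 0, 0], [0, 0, 1.5, 0, 0, 0], [0, 0, 2.5, 0, 0, 0], [0, 0, 3, 0, 0, 0], [0, 0, 3, 0, 0, 0]]]'

```text
clock: 30.83
tcp_pos: [0.4383, -0.2141, 0.1866]
tcp_rot: [-0.0, 0.992, -0.124, -0.0]
contact_force: [0.7, 0.1, -1.2]
grip_width: 0.403
```

step_arm --motion '[[[0, 0, 0.5, 0, 0, 0], [0, 0, 0.8, 0, 0, 0]]]'

```text
clock: 31.0
tcp_pos: [0.4383, -0.2141, 0.186]
tcp_rot: [0.0, 0.992, -0.124, 0.0]
contact_force: [-1.5, 0.7, 5.2]
grip_width: 0.408
```

step_arm --motion '[[[0, 0, 0, 0, 0, 0], [0, 0, 0, 0, 0, 0], [0, 0, 0, 0, 0, 0], [0, 0, 0, 0, 0, 0]]]' --gripper 65

```text
clock: 31.33
tcp_pos: [0.4384, -0.2141, 0.186]
tcp_rot: [0.0, 0.992, -0.124, 0.0]
contact_force: [0.1, -0.0, 0.7]
grip_width: 0.649
```

step_arm --motion '[[[0, 0, -5, 0, 0, 0], [0, 0, -20, 0, 0, 0], [0, 0, -45, 0, 0, 0], [0, 0, -80, 0, 0, 0], [0, 0, -115, 0, 0, 0]]]'

```text
clock: 31.75
tcp_pos: [0.4378, -0.2138, 0.3019]
tcp_rot: [-0.0, 0.992, -0.124, -0.001]
contact_force: [0.9, 0.0, 0.9]
grip_width: 0.65
```

step_arm --motion '[[[0, 0, -30, 0, 0, 0], [0, 0, -50, 0, 0, 0], [0, 0, -60, 0, 0, 0], [0, 0, -60, 0, 0, 0], [0, 0, -60, 0, 0, 0]]]'

```text
clock: 32.17
tcp_pos: [0.438, -0.214, 0.3607]
tcp_rot: [0.0, 0.992, -0.124, 0.0]
contact_force: [-0.2, 1.0, -0.2]
grip_width: 0.648
```

```bash
python3 - <<'E'
from h import *
s=viewer.capture("side"); t=viewer.capture("top")
c=s["color"][170:340,180:370,::-1]; c=np.clip(c.astype(float)*1.4,0,255).astype(np.uint8); c=cv2.resize(c,None,fx=4,fy=3.5 and 4,interpolation=cv2.INTER_CUBIC)[:600]
def rect(x,y,a,L,W,z):
    a=np.radians(a);return [[x+(sx*L*np.cos(a)-sy*W*np.sin(a))/2,y+(sx*L*np.sin(a)+sy*W*np.cos(a))/2,z] for sx,sy in((1,1),(1,-1),(-1,-1),(-1,1))]
hx=[[.629+.0173*np.cos(np.radians(5+60*i)),-.0227+.0173*np.sin(np.radians(5+60*i)),.026] for i in range(6)]
for P in (rect(.4383,-.2141,-14.3,.08,.036,.028),rect(.4537,.2301,46,.038,.038,.026),hx):
    for q in (proj(s,P)+.5-[180,170])*4: cv2.circle(c,tuple(int(v) for v in q),2,(0,0,255),-1)
cv2.imwrite("pics/fin_s.png",c)
cv2.imwrite("pics/fin_t.png",cv2.resize(np.ascontiguousarray(t["color"][150:310,130:390,::-1]),None,fx=3,fy=3,interpolation=cv2.INTER_CUBIC))
print(telemetry.observe()["clock"],telemetry.observe()["contact_force"])
E
```

```text
32.2667 [ 0.24011804 -0.28173483 -0.07276938]
```

View pics/fin_s.png

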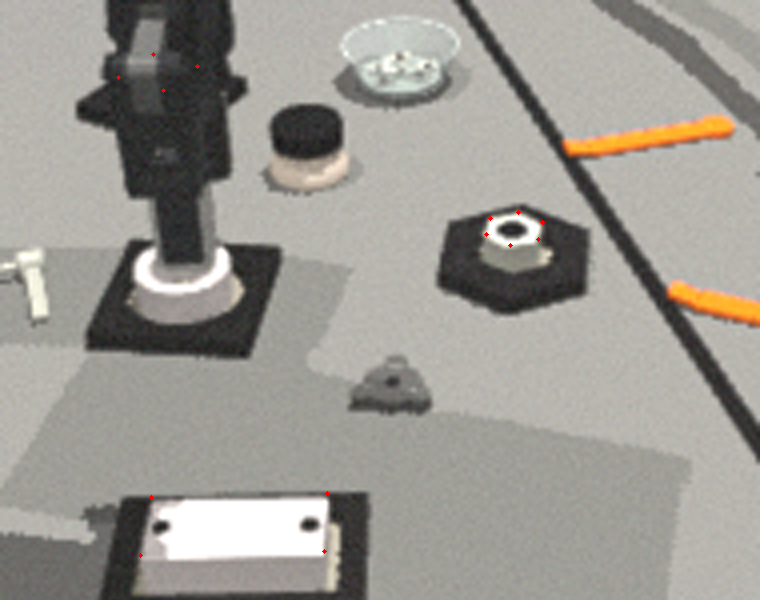

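View pics/fin_t.png

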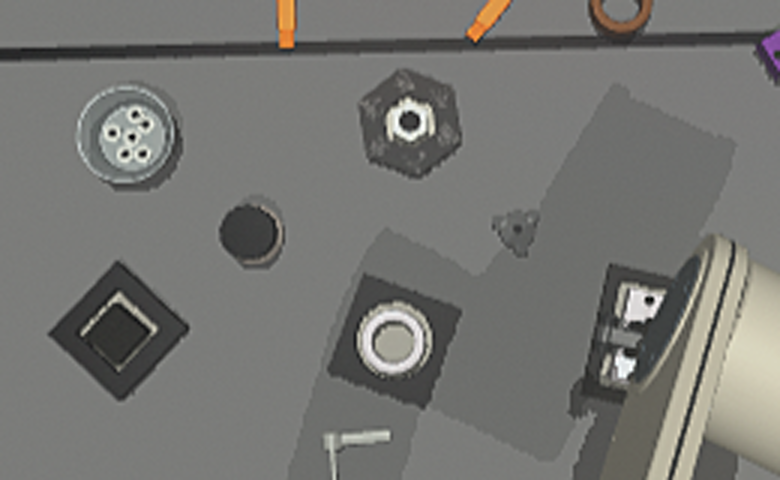

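Both views show all four parts seated and flat in their nests. The bracket, nut, cup and pad faces lie on their expected projections, the dish is still at (172,195), and the gripper is clear.

```bash
python3 -c "
from workcell import hand_in
print(hand_in())"
```

```text
the job is handed in; nothing more can be done
None
```

I took the pile apart from the top and set the nut, pad, cup and bracket, in that order, each in its matching foam nest. I released every part and raised the gripper clear, then handed the job in at about 32 s of the 115 s allowed.

**Seating:** In the side view, the top faces of the nut, pad, cup and bracket matched where they should appear when fully home, to within 1–2 pixels. The bracket's front edge was off by about 1.5 pixels, on the low side, so it is not standing proud. Touchdown heights for the pad, cup and bracket agreed with prediction to within 1 mm.

**Surroundings:** The dish of washers is still at the same place in the top view. The brown ring and purple block were never touched.

**What disagreed:**
- The nut touched down harder than intended, with a brief 48 N wrist force. That is below the 120 N wrist limit, and I lowered the later parts more slowly; the highest after that was 22 N, for the pad.
- The two cameras differed by about 1–4 mm when I located the pad and cup by hand-picked points, so I used averaged positions for the grasps.

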